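Pack the glaze test tiles into their carrier

TASK

Flip the carrier's cam lever right open, then take every glaze test tile off its display peg, lifting it over the upturned tip without forcing it against the peg, and stand each upright in a pocket of its own, right down on the floor (any pocket, hang slot uppermost). Then lower the cover level onto the carrier's two locating pins until it sits flat on both posts, and flip the cam lever fully back to lock it. Leave the other things on the table where they are.

Things in the scene. Friction and masses are not known exactly. Their poses are not given: they have to be found in the camera images.
- stand: fixed wooden display stand; origin on the table under its rail's front face, x away from the robot, y along the rail (300 long, top 167 mm high). Four steel pegs, 6 mm thick, stick out to -x at y = -120, -40, 40, 120 mm; axis level at 157 mm height from x = 0 to -75 mm, then the tip slopes straight up to (x -92, height 168). Clear air behind and under the tiles
- carrier: fixed tile carrier; origin on the table under its middle, x away from the robot at yaw 0. Pale wooden block 120 (x) x 140 (y) x 50 mm high with four pockets; grey posts at y = -80, 80 mm with shoulders 112 mm high, each topped by an 8 mm steel pin, tapered from 127 mm to its tip at 135 mm. A grey bracket (to 138 mm high) on its -x side bears the cam lever
- seat (a point): middle between the two shoulders of the carrier, 112 mm above the table: where the centre of the cover's underside lies when seated; axes as the carrier's
- cam (a joint): cam lever angle, rad: 0 = locked (end stop; its 32 mm steel nose lies level over the cover's place, to carrier x = -44 mm, about 2.5 mm above a seated cover, and blocks the cover from going down); 1.9 = fully open (end stop, nose up and out). It stays where left; about 1.5 N at the ball moves it. Starts 0 to 0.3
- cam_pivot (a point): axis of the cam lever, at (-76, 0, 128 mm) in the carrier frame; the axis runs along the carrier's y
- cam_ball (a point): centre of the red ball, 20 mm diameter, at the end of the cam lever, 70 mm from the pivot. The arm to the ball leans (0.95 rad minus the joint value) from the vertical towards the carrier's +x: inwards over the carrier when locked, outwards (-x) by 0.95 rad when fully open
- cover_grip (a point): centre (23 mm above the plate's underside) of the blue grip block of the loose cover, 18 mm (cover x) x 60 mm (y) x 30 mm high, standing in the middle of the plate, top 38 mm above the underside
- cover_base (a point): centre of the underside of the cover: plywood plate 124 (x) x 190 (y) x 8 mm, 300 g, with two 12 mm through holes at y = -80 and +80 mm, and the blue grip block on top. It may be used either way round. Starts lying flat on the table
- pocket1 (a point): the front right (seen from the robot) pocket of the carrier: centre of its floor, 40 mm below the mouth (floor 10 mm above the table); axes as the carrier's. Pocket 12 mm (x) by 55 mm (y), chamfered mouth
- pocket2 (a point): the front left (seen from the robot) pocket of the carrier: centre of its floor, 40 mm below the mouth (floor 10 mm above the table); axes as the carrier's. Pocket 12 mm (x) by 55 mm (y), chamfered mouth
- pocket3 (a point): the rear right (seen from the robot) pocket of the carrier: centre of its floor, 40 mm below the mouth (floor 10 mm above the table); axes as the carrier's. Pocket 12 mm (x) by 55 mm (y), chamfered mouth
- pocket4 (a point): the rear left (seen from the robot) pocket of the carrier: centre of its floor, 40 mm below the mouth (floor 10 mm above the table); axes as the carrier's. Pocket 12 mm (x) by 55 mm (y), chamfered mouth
- tile1_mid (a point): middle of a loose glazed ceramic test tile (blue glaze below, bare cream clay above), 8 mm thick (x) x 50 wide (y) x 96 tall (z), 85 g; hang slot through it along x, 14 wide, from 2 to 20 mm above the middle; plain for 28 mm above. Hangs upright on a peg, slot's top edge resting on it, 45 mm before the rail. May be absent
- tile2_mid (a point): middle of a loose glazed ceramic test tile (green glaze below, bare cream clay above), 8 mm thick (x) x 50 wide (y) x 96 tall (z), 85 g; hang slot through it along x, 14 wide, from 2 to 20 mm above the middle; plain for 28 mm above. Hangs upright on a peg, slot's top edge resting on it, 45 mm before the rail. May be absent
- tile3_mid (a point): middle of a loose glazed ceramic test tile (ochre glaze below, bare cream clay above), 8 mm thick (x) x 50 wide (y) x 96 tall (z), 85 g; hang slot through it along x, 14 wide, from 2 to 20 mm above the middle; plain for 28 mm above. Hangs upright on a peg, slot's top edge resting on it, 45 mm before the rail. May be absent
- tile4_mid (a point): middle of a loose glazed ceramic test tile (dark red glaze below, bare cream clay above), 8 mm thick (x) x 50 wide (y) x 96 tall (z), 85 g; hang slot through it along x, 14 wide, from 2 to 20 mm above the middle; plain for 28 mm above. Hangs upright on a peg, slot's top edge resting on it, 45 mm before the rail. May be absent
- cup: red plastic cup, a loose bystander that is not to be disturbed; origin at the centre of its underside
- bowl: terracotta bowl, a loose bystander that is not to be disturbed; origin at the centre of its underside
- brush: brush lying on the table, a loose bystander that is not to be disturbed; origin at the centre of its underside
- sprayer: white bottle with orange cap, a loose bystander that is not to be disturbed; origin at the centre of its underside
- glazejar: amber jar with white cap, a loose bystander that is not to be disturbed; origin at the centre of its underside
- rollpin: wooden rolling pin, a loose bystander that is not to be disturbed; origin at the centre of its underside
- mug: blue mug, a loose bystander that is not to be disturbed; origin at the centre of its underside
Mind the look-alikes: they are no part of the job. What is shaped like the part that bears tile3_mid but yellow is not meant.

How it is judged (in metres and radians):
On the way, in this order (a step that is already met when the one before it is completed fails the run):
1. the cam lever is flipped right open (beyond 1.6 rad) (value of joint cam above 1.6 rad), for 0.2 s.
2. the cover sits flat on both posts over the pins, the cam lever still open (horizontal distance between cover_base and seat below 0.006 m and z of cover_base in the frame of carrier between 0.108 and 0.116 m and angle between cover_base's own z axis and vertical below 0.04 rad and angle between the y axis of cover_base and the y axis of carrier, either way round below 0.06 rad and value of joint cam above 1.2 rad), for 0.2 s.
At the end, for the whole second after the job is handed in: Every tile present stands slot up in a pocket (middle within 12 mm of its centre in plan, 50 to 64 mm high, lean under 0.25 rad); cover on both posts (within 6 mm in plan, 4 mm in height, 0.04 rad tilt, 0.06 rad turn); cam lever within 0.15 rad of locked ((horizontal distance between tile1_mid and pocket1 below 0.012 m or horizontal distance between tile1_mid and pocket2 below 0.012 m or horizontal distance between tile1_mid and pocket3 below 0.012 m or horizontal distance between tile1_mid and pocket4 below 0.012 m) and z of tile1_mid in the frame of carrier between 0.05 and 0.064 m and angle between each of tile1_mid, tile2_mid, tile3_mid, tile4_mid's own z axis and vertical below 0.25 rad and (horizontal distance between tile2_mid and pocket1 below 0.012 m or horizontal distance between tile2_mid and pocket2 below 0.012 m or horizontal distance between tile2_mid and pocket3 below 0.012 m or horizontal distance between tile2_mid and pocket4 below 0.012 m) and z of tile2_mid in the frame of carrier between 0.05 and 0.064 m and (horizontal distance between tile3_mid and pocket1 below 0.012 m or horizontal distance between tile3_mid and pocket2 below 0.012 m or horizontal distance between tile3_mid and pocket3 below 0.012 m or horizontal distance between tile3_mid and pocket4 below 0.012 m) and z of tile3_mid in the frame of carrier between 0.05 and 0.064 m and (horizontal distance between tile4_mid and pocket1 below 0.012 m or horizontal distance between tile4_mid and pocket2 below 0.012 m or horizontal distance between tile4_mid and pocket3 below 0.012 m or horizontal distance between tile4_mid and pocket4 below 0.012 m) and z of tile4_mid in the frame of carrier between 0.05 and 0.064 m and horizontal distance between cover_base and seat below 0.006 m and z of cover_base in the frame of carrier between 0.108 and 0.116 m and angle between cover_base's own z axis and vertical below 0.04 rad and angle between the y axis of cover_base and the y axis of carrier, either way round below 0.06 rad and value of joint cam below 0.15 rad); the robot touches nothing.
It fails at once if a tile is forced against the peg stand (over 25 N) (contact force between any of tile1, tile2, tile3, tile4 and stand above 25 N).
It fails at once if a bystander is moved more than 50 mm (distance of any of cup, bowl, brush, sprayer, glazejar, rollpin, mug from where it was at the start of the episode above 0.05 m).
Of tile1, tile2, tile3, tile4 only 2 to 4 are there at a start; the rules pass over those that are not, and their reading is None.
At some moment in a run one of cover may be knocked a few centimetres aside while the robot is not near it.
It also fails if it takes over 210 s, if anything falls off the work surface, if the arm or the gripper's body presses on something with over 40 N, if the wrist force passes 120 N, or if a joint passes its speed limit or range.

ROBOT

A 7-joint arm with a two-finger parallel gripper is mounted at the origin on the work surface. World frame = base frame: x ahead of the robot, y to its left, z up, the work surface at z = 0. Lengths are in m, angles in degrees, forces in N, time in s.
With the tool pointing down it reaches from about 0.425 to 0.875 m from the base axis. Payload 4.7 kg.
Tool frame: the origin (TCP) lies on the centre line of the jaws, within the pads' length; the fingertips stand 8 mm ahead of it and the grasp point (between the pads) lies 11 mm behind it; z points along the fingers, y is the direction in which the jaws open and shut (so a half turn about z gives the same grasp; the last joint's range is limited). The gripper opens to 87 mm and grips with 3 to 60 N. Pads are 19 mm wide; open, the fingers measure 117 mm over their backs; the gripper's body (75 mm by 190 mm) begins 51 mm behind the grasp point.
Start: joints at [70.365, 18.392, -4.016, 83.108, 1.295, 78.541, -3.26], TCP at [0.227, -0.609, 0.231] pointing down, gripper open.
Joint ranges: [-163.93, 163.93], [-17.29, 119.83], [-79.2, 71.16], [3.27, 140.29], [-89.18, 269.18], [5.43, 117.66], [-154.24, 154.24]. Speed limits (degrees/s): [147.25, 147.25, 180, 180, 180, 180, 180].

INTERFACE

Orientations are given as [roll, pitch, yaw] about the fixed x, y, z axes, in that order (R = Rz(yaw) Ry(pitch) Rx(roll)).
In Python, from cell import status, vision, workorder gives the robot as it stands.
- The arm moves only by the tool step_arm, never from a script. Its argument "series" is a list of rows, each an object of numbers: "ax", "ay", "az": the turn, a rotation vector about the world's x, y, z in degrees; "x", "y", "z": the shift along the world's x, y, z in m; "claw": the opening in per cent of the stroke, from 0 (shut) to 100 (fully open). In form: [{"ax": .., "ay": .., "az": .., "x": .., "y": .., "z": .., "claw": ..}, ...]. A call has 1 to 12 rows; each row is the pose to reach, as a shift and turn from the pose commanded when the call began; what a row does not reach only later rows make up. A row lasts 1/10 s, in which the tool goes at most 50 mm and 8.59 degrees, less where a joint would pass 70% of its speed; a pose out of reach is approached as far as the arm can. A call with a gripper value outside its range is refused whole. The fingers move at their own pace and stop on an object; "squeeze" is the grip in N (left out, the last holds). Time passes only in rows, so rows that repeat a pose let the fingers close. It gives the time, the measured TCP pose, the force and the opening at its end, in the units of the state.
- status.get_obs(): the state, without advancing time (a new reading comes with each control period).
- vision.read_camera(name): name is "side" or "top"; returns the picture (420x560x3 uint8, red, green, blue); there is no depth.
- vision.camera_params(name): a dict with "fovy" (degrees; the focal length in pixels is half the picture's height over the tangent of half this angle, whatever the lens; pixels are square), "cx", "cy" (the principal point, pixels), "eye" and "orientation" of the camera in the world. Camera axes: x right, y down, z forward; pixel columns grow to the right and rows downward; lengths in m; the calibration is good to about 2 mm. A picture is of the moment at which its call begins. camera_params takes no time and is no camera call.
- workorder.sign_off(): hands the job in, once; it reports no verdict.
The state is a dict: "time_s": time; "qpos": joint angles; "joint_velocities": joint speeds; "effort": joint torques, N m; "tool_pos": TCP position; "tool_rot": TCP orientation; "force": force on the tool from outside, world axes, zero at the start; "wrist_torque": the same for the moment, N m; "grip_width": finger opening in m.
Only numpy, scipy, OpenCV 4.12 (cv2) and the standard library are available. Lean on these libraries where they do the work, as an engineer would, in place of code of your own. Each camera call takes 0.05 s, during which the arm holds its last target.

## Working session

There is one attempt and no reset: what is moved stays moved. The work goes in short steps, Python scripts to look and compute and a tool call to move; the robot and the scene stay as the last step left them, time stands still between calls to the robot, and variables do not carry over. Pictures are saved under pics/ and viewed, and the job is handed in when it is done.

Besides the shell and the picture viewer there is one more tool, called after "Call:" by a JSON object that holds its "name" and its "arguments". step_arm: Moves the arm, as the interface text tells. Its arguments: {"type":"object","properties":{"series":{"type":"array"},"squeeze":{"type":"number"}},"required":["series"]}

```bash
ls; mkdir -p pics
cat > h.py <<'E'
import numpy as np, cv2
from scipy.spatial.transform import Rotation as R
from cell import status, vision, workorder
def snap(name,fn):
    im=vision.read_camera(name); cv2.imwrite('pics/'+fn,im[:,:,::-1]); return im
def crop(fn,out,x0,y0,x1,y1,s):
    im=cv2.imread('pics/'+fn)[y0:y1,x0:x1]; cv2.imwrite('pics/'+out,cv2.resize(im,None,fx=s,fy=s,interpolation=cv2.INTER_CUBIC))
E
python3 - <<'E'
from h import *
print(status.get_obs())
for n in('side','top'):
    snap(n,n+'0.png'); print(vision.camera_params(n))
E
```

```text
pics
{'time_s': 0.0, 'qpos': array([70.36477097, 18.43978939, -4.0176579 , 83.17637747,  1.29486679,
       78.53918995, -3.25946519]), 'joint_velocities': array([-0.02186767, -0.00091399,  0.10037572,  0.02371447, -0.1194397 ,
       -0.14252867,  0.0665642 ]), 'effort': array([ 1.95732214e-04, -4.91278267e+01, -4.03824728e-01, -3.12525880e+01,
       -6.40644087e-02,  4.36417444e-02,  1.63689224e-04]), 'tool_pos': array([ 0.22681618, -0.60856392,  0.22944058]), 'tool_rot': array([-1.79889889e+02,  4.93550112e-03,  2.04475422e+01]), 'force': array([ 0.2736042 ,  0.1615113 , -0.26183054]), 'wrist_torque': array([-0.04030227, -0.00839903, -0.0293932 ]), 'grip_width': 0.08691879182907564}
{'fovy': 48.33129738082638, 'cx': 295.44000328626294, 'cy': 197.88137305515178, 'eye': array([0.28852425, 0.79265747, 1.0721692 ]), 'orientation': array([-138.47390842,   -0.70442753, -156.10018983])}
{'fovy': 47.081407002633654, 'cx': 278.85359729063185, 'cy': 204.34770199090894, 'eye': array([0.33792138, 0.03390416, 1.76222749]), 'orientation': array([-170.480591  ,   -0.60499886,  -90.41991391])}
```

All four tiles hang on the stand (top view about 205–292, 195). The carrier is at (342,227) and the cover at (241,257). I'll enlarge these for precise readings.

```bash
python3 - <<'E'
from h import *
crop('top0.png','t_carr.png',305,195,380,260,10)
crop('top0.png','t_stand.png',195,165,305,230,7)
crop('top0.png','t_cov.png',205,230,280,285,10)
crop('side0.png','s_carr.png',315,130,385,210,7)
crop('side0.png','s_stand.png',205,160,315,300,4)
E
cat >> h.py <<'E'
from scipy.optimize import least_squares
P={'side':{'fovy':48.33129738082638,'cx':295.44,'cy':197.8814,'eye':[0.28852425,0.79265747,1.0721692],'o':[-138.47390842,-0.70442753,-156.10018983]},
'top':{'fovy':47.081407,'cx':278.8536,'cy':204.3477,'eye':[0.33792138,0.03390416,1.76222749],'o':[-170.480591,-0.60499886,-90.41991391]}}
for p in P.values():
    p['R']=R.from_euler('xyz',p['o'],degrees=True).as_matrix(); p['f']=210/np.tan(np.radians(p['fovy']/2)); p['eye']=np.array(p['eye'])
def proj(c,X):
    p=P[c]; q=(np.atleast_2d(X)-p['eye'])@p['R']
    return q[:,:2]/q[:,2:]*p['f']+[p['cx'],p['cy']]
def unc(pts,x0,y0,s): return (np.array(pts,float)+.5)/s-.5+[x0,y0]
def onplane(c,uv,z):
    p=P[c]; d=np.array([(uv[0]-p['cx'])/p['f'],(uv[1]-p['cy'])/p['f'],1]); d=p['R']@d
    return p['eye']+d*(z-p['eye'][2])/d[2]
def tw(q,X):
    X=np.array(X,float);c,s=np.cos(q[2]),np.sin(q[2])
    return np.c_[q[0]+c*X[:,0]-s*X[:,1], q[1]+s*X[:,0]+c*X[:,1], X[:,2]]
def fit(obs,q0):
    # obs list (cam, Xlocal Nx3, uv Nx2)
    f=lambda q: np.concatenate([(proj(c,tw(q,X))-uv).ravel() for c,X,uv in obs])
    r=least_squares(f,q0,loss='soft_l1'); return r.x,[(c,np.round(proj(c,tw(r.x,X))-uv,1).tolist()) for c,X,uv in obs]
E
python3 - <<'E'
from h import *
T=('top',[[.06,.07,.05],[.06,-.07,.05],[-.06,-.07,.05],[-.06,.07,.05],[0,.08,.112],[0,-.08,.112]],unc([[145,162],[535,127],[573,458],[180,500],[149,314],[610,265]],305,195,10))
S=('side',[[.06,.07,.05],[-.06,.07,.05],[.06,-.07,.05],[0,.08,.135],[0,-.08,.135]],unc([[52,382],[325,440],[135,165],[198,288],[290,40]],315,130,7))
for o in ([T],[S],[T,S]):
    q,r=fit(o,[.5,-.2,0]);print('carrier',q.round(4),np.degrees(q[2]).round(2),r)
T=('top',[[0,.15,.167],[0,-.15,.167]]+[[-.092,y,.168] for y in(.12,.04,-.04,-.12)],unc([[68,130],[680,142],[115,322],[282,325],[449,325],[615,328]],195,165,7))
S=('side',[[-.092,y,.168] for y in(.12,.04,-.04,-.12)]+[[0,-.15,.167]],unc([[265,383],[325,288],[382,195],[433,113],[325,40]],205,160,4))
for o in ([T],[S],[T,S]):
    q,r=fit(o,[.6,.1,0]);print('stand',q.round(4),np.degrees(q[2]).round(2),r)
for u in [[113,213],[283,214],[450,215],[618,227]]:
    print('tile',onplane('top',unc(u,195,165,7),.188).round(4))
T=('top',[[.062,.095,.008],[.062,-.095,.008],[-.062,-.095,.008],[-.062,.095,.008],[0,.08,.004],[0,-.08,.004]],unc([[93,108],[615,88],[633,432],[103,455],[141,278],[583,259]],205,230,10))
q,r=fit([T],[.4,.1,0]);print('cover',q.round(4),np.degrees(q[2]).round(2),r)
print('ball',proj('top',[[0.5,-.18,.17]]), unc([418,335],305,195,10), unc([310,98],315,130,7))
E
```

```text
carrier [ 0.5464 -0.2056  0.091 ] 5.21 [('top', [[-0.1, 0.3], [-0.5, 0.1], [-0.1, 0.1], [0.2, -0.3], [0.3, -0.3], [0.1, 0.2]])]
carrier [ 0.5421 -0.2009  0.1048] 6.01 [('side', [[-0.1, -0.4], [0.1, 0.7], [-0.0, 0.3], [0.2, -0.3], [-0.2, -0.2]])]
carrier [ 0.5444 -0.2043  0.1012] 5.8 [('top', [[-0.6, 1.0], [-1.0, 0.4], [-0.3, 0.4], [0.1, 0.4], [-0.1, 0.6], [-0.3, 0.5]]), ('side', [[-0.4, -1.5], [-0.4, -0.3], [-0.2, -0.6], [-0.2, -1.3], [-0.4, -1.1]])]
stand [ 0.6753  0.12   -0.0235] -1.35 [('top', [[-1.1, 0.1], [0.3, 0.0], [-0.0, -0.2], [0.0, -0.3], [0.1, 0.2], [0.3, 0.2]])]
stand [ 0.671   0.122  -0.0238] -1.37 [('side', [[0.0, 0.4], [0.1, -0.5], [-0.3, 0.1], [-0.2, -0.3], [0.4, 0.2]])]
stand [ 0.6728  0.1206 -0.0258] -1.48 [('top', [[-1.3, 0.7], [0.2, 0.8], [-0.3, 0.4], [-0.2, 0.4], [-0.1, 0.9], [0.1, 1.0]]), ('side', [[-0.6, -0.3], [-0.4, -1.1], [-0.7, -0.4], [-0.6, -0.8], [0.1, -0.3]])]
tile [0.6345 0.2412 0.188 ]
tile [0.6336 0.1607 0.188 ]
tile [0.6327 0.0815 0.188 ]
tile [0.6265 0.0019 0.188 ]
cover [0.4414 0.1529 0.0374] 2.14 [('top', [[0.2, 0.2], [0.2, -0.1], [-0.3, -0.2], [-0.0, -0.1], [0.0, 0.2], [-0.1, 0.1]])]
ball [[337.88676806 235.17533029]] [346.35 228.05] [358.85714286 143.57142857]
```

The two cameras disagree by about 4 mm. I'll calibrate them by viewing the closed fingertips near the carrier.

Call:
{"name": "step_arm", "arguments": {"series": [{"z":0.05,"claw":0},{"x":0.04,"y":0.06,"z":0.08,"az":-3},{"x":0.07,"y":0.1,"z":0.08,"az":-6},{"x":0.1,"y":0.14,"z":0.08,"az":-9},{"x":0.13,"y":0.18,"z":0.08,"az":-12},{"x":0.15,"y":0.22,"z":0.08,"az":-15},{"x":0.18,"y":0.26,"z":0.08,"az":-15},{"x":0.21,"y":0.3,"z":0.08,"az":-15},{"x":0.23,"y":0.34,"z":0.08,"az":-15},{"x":0.25,"y":0.37,"z":0.07,"az":-15},{"x":0.26,"y":0.4,"z":0.05,"az":-15},{"x":0.26,"y":0.4,"z":0.05,"az":-15}]}}

```text
invalid input
```

Call:
{"name": "step_arm", "arguments": {"series": [{"ay":-8},{"ay":-16},{"ay":-24},{"ay":-32},{"ay":-40},{"ay":-40},{"ay":-40},{"ay":-40}]}}

```text
invalid input
```

Run:
```python
from h import *
s=status.get_obs(); print(s['time_s'],s['tool_pos'],s['tool_rot'],s['qpos'])
t=s['tool_pos']+R.from_euler('xyz',s['tool_rot'],degrees=True).apply([0,0,.008])
for n in('side','top'):
    snap(n,n+'1.png'); u=proj(n,t)[0]; print(n,u)
    x,y=int(u[0])-25,int(u[1])-25; print(x,y); crop(n+'1.png',n+'1c.png',x,y,x+50,y+50,12)
```

```text
0.1 [ 0.22681081 -0.6086295   0.22956849] [-1.79902346e+02  5.82990476e-03  2.04449714e+01] [70.36624094 18.4343103  -4.01705321 83.168857    1.29587363 78.53977431
 -3.26002647]
side [490.11302791  80.04386131]
465 55
top [479.21673521 319.65608092]
454 294
```

The rows were refused as invalid, so I'll give every field in each row.

Call:
{"name": "step_arm", "arguments": {"series": [{"ax":0,"ay":0,"az":0,"x":0,"y":0,"z":0.05,"claw":0},{"ax":0,"ay":0,"az":-5,"x":0.03,"y":0.04,"z":0.08,"claw":0},{"ax":0,"ay":0,"az":-10,"x":0.06,"y":0.08,"z":0.08,"claw":0},{"ax":0,"ay":0,"az":-15,"x":0.09,"y":0.12,"z":0.08,"claw":0},{"ax":0,"ay":0,"az":-15,"x":0.12,"y":0.16,"z":0.08,"claw":0},{"ax":0,"ay":0,"az":-15,"x":0.15,"y":0.2,"z":0.08,"claw":0},{"ax":0,"ay":0,"az":-15,"x":0.18,"y":0.24,"z":0.08,"claw":0},{"ax":0,"ay":0,"az":-15,"x":0.21,"y":0.28,"z":0.08,"claw":0},{"ax":0,"ay":0,"az":-15,"x":0.23,"y":0.32,"z":0.08,"claw":0},{"ax":0,"ay":0,"az":-15,"x":0.25,"y":0.36,"z":0.07,"claw":0},{"ax":0,"ay":0,"az":-15,"x":0.26,"y":0.4,"z":0.05,"claw":0},{"ax":0,"ay":0,"az":-15,"x":0.26,"y":0.4,"z":0.05,"claw":0}]}}

```text
time_s: 1.4
tool_pos: [0.488, -0.2008, 0.2783]
tool_rot: [-179.7, 0.1, 6.1]
force: [-0.6, -0.5, 0.2]
grip_width: 0.0026
```

Call:
{"name": "step_arm", "arguments": {"series": [{"ax":0,"ay":-8,"az":0,"x":0,"y":0,"z":0,"claw":0},{"ax":0,"ay":-16,"az":0,"x":0,"y":0,"z":0,"claw":0},{"ax":0,"ay":-24,"az":0,"x":0,"y":0,"z":0,"claw":0},{"ax":0,"ay":-32,"az":0,"x":0,"y":0,"z":0,"claw":0},{"ax":0,"ay":-40,"az":0,"x":0,"y":0,"z":0,"claw":0},{"ax":0,"ay":-40,"az":0,"x":0,"y":0,"z":0,"claw":0},{"ax":0,"ay":-40,"az":0,"x":0,"y":0,"z":0,"claw":0},{"ax":0,"ay":-40,"az":0,"x":0,"y":0,"z":0,"claw":0}]}}

```text
time_s: 2.2
tool_pos: [0.4971, -0.2246, 0.2684]
tool_rot: [176.2, -38.9, 6.3]
force: [-2.0, -1.6, 0.5]
grip_width: 0.0006
```

```bash
cat >> h.py <<'E'
def look(tag,pt=None,w=25,s=12):
    o=status.get_obs(); print(o['time_s'],o['tool_pos'].round(4),o['tool_rot'].round(2),o['qpos'].round(1),o['force'].round(1))
    t=o['tool_pos']+R.from_euler('xyz',o['tool_rot'],degrees=True).apply([0,0,.008]) if pt is None else np.array(pt)
    for n in('side','top'):
        snap(n,n+tag+'.png'); u=proj(n,t)[0]
        x,y=max(0,int(u[0])-w),max(0,int(u[1])-w); print(n,u.round(2),(x,y)); crop(n+tag+'.png',n+tag+'c.png',x,y,x+2*w,y+2*w,s)
E
python3 -c "
from h import *
look('2')"
```

```text
2.2 [ 0.4971 -0.2246  0.2684] [176.2  -38.89   6.29] [ 47.  -17.3  -9.4 123.8 -36.3  46.2 -28.6] [-2.  -1.6  0.5]
side [370.93 116.73] (345, 91)
top [355.94 231.39] (330, 206)
```

Call:
{"name": "step_arm", "arguments": {"series": [{"ax":0,"ay":8,"az":0,"x":0,"y":0,"z":0,"claw":0},{"ax":0,"ay":16,"az":0,"x":0,"y":0,"z":0,"claw":0},{"ax":0,"ay":24,"az":0,"x":0,"y":0,"z":0,"claw":0},{"ax":0,"ay":32,"az":0,"x":0,"y":0,"z":0,"claw":0},{"ax":0,"ay":40,"az":0,"x":0.05,"y":0,"z":0,"claw":0},{"ax":0,"ay":40,"az":0,"x":0.09,"y":0,"z":-0.03,"claw":0},{"ax":0,"ay":40,"az":0,"x":0.09,"y":0,"z":-0.06,"claw":0},{"ax":0,"ay":40,"az":0,"x":0.09,"y":0,"z":-0.06,"claw":0}]}}

```text
time_s: 3.1
tool_pos: [0.5895, -0.2158, 0.2042]
tool_rot: [-178.7, 1.0, 5.5]
force: [-1.3, -0.4, -0.6]
grip_width: -0.0
```

Run:
```python
from h import *
look('3')
b={'top':[346.35,228.05],'side':[358.86,143.57]}
f=lambda X: np.concatenate([proj(c,X)[0]-b[c] for c in b])
r=least_squares(f,[.5,-.2,.17]); print(r.x.round(4),r.fun.round(2))
q=[.5444,-.2043,.1012]
for a in (0,.1,.2,.3):
    l=.95-a; print(a,tw(q,[[-.076+.07*np.sin(l),0,.128+.07*np.cos(l)]]).round(4))
```

```text
3.1 [ 0.5895 -0.2158  0.2042] [-178.66    1.03    5.52] [ 38.4  19.5 -25.6  86.5   7.5  77.4 -72.2] [-1.3 -0.4 -0.6]
side [338.   128.63] (313, 103)
top [348.97 207.27] (323, 182)
[ 0.5219 -0.2091  0.1698] [ 0.08  0.5  -0.42 -0.12]
0 [[ 0.5254 -0.2062  0.1687]]
0.1 [[ 0.5211 -0.2067  0.1742]]
0.2 [[ 0.5163 -0.2072  0.1792]]
0.3 [[ 0.5109 -0.2077  0.1837]]
```

Run:
```python
from h import *
o=status.get_obs(); Rm=R.from_euler('xyz',o['tool_rot'],degrees=True)
for d in ([-.0095,0,.008],[.0095,0,.008],[-.0095,.01,.008],[.0095,.01,.008],[-.0095,-.01,.008],[.0095,-.01,.008],[-.0095,-.015,.008],[.0095,-.015,.008]):
    u=proj('side',o['tool_pos']+Rm.apply(d))[0]; print(d,((u-[313,103]+.5)*12-.5).round(0))
crop('side3.png','s3z.png',325,115,365,150,18)
```

```text
[-0.0095, 0, 0.008] [346. 293.]
[0.0095, 0, 0.008] [269. 277.]
[-0.0095, 0.01, 0.008] [356. 268.]
[0.0095, 0.01, 0.008] [280. 252.]
[-0.0095, -0.01, 0.008] [335. 318.]
[0.0095, -0.01, 0.008] [258. 302.]
[-0.0095, -0.015, 0.008] [330. 331.]
[0.0095, -0.015, 0.008] [253. 314.]
```

```bash
cat >> h.py <<'E'
def togo(pos,yaw):
    o=status.get_obs(); a=R.from_euler('xyz',o['tool_rot'],degrees=True); b=R.from_euler('xyz',[180,0,yaw],degrees=True)
    print('shift',(np.array(pos)-o['tool_pos']).round(4),'turn',np.degrees((b*a.inv()).as_rotvec()).round(2))
E
python3 - <<'E'
from h import *
togo([.566,-.205,.200],5.4)
q=[.5455,-.2053,np.radians(5.4)]
for a in np.arange(0,1.95,.15):
    l=.95-a; p=tw(q,[[-.076+.07*np.sin(l)+.0195,0,.128+.07*np.cos(l)]])[0]; print(round(a,2),p.round(3))
E
```

```text
shift [-0.0244  0.0131 -0.0108] turn [-0.92 -0.67  0.07]
0.0 [ 0.546 -0.205  0.169]
0.15 [ 0.539 -0.206  0.177]
0.3 [ 0.531 -0.207  0.184]
0.45 [ 0.523 -0.207  0.189]
0.6 [ 0.513 -0.208  0.194]
0.75 [ 0.503 -0.209  0.197]
0.9 [ 0.493 -0.21   0.198]
1.05 [ 0.482 -0.211  0.198]
1.2 [ 0.472 -0.212  0.196]
1.35 [ 0.462 -0.213  0.192]
1.5 [ 0.453 -0.214  0.188]
1.65 [ 0.444 -0.215  0.182]
1.8 [ 0.437 -0.216  0.174]
```

Call:
{"name": "step_arm", "arguments": {"series": [{"ax":-0.9,"ay":-0.7,"az":0,"x":-0.024,"y":0.013,"z":-0.01,"claw":0},{"ax":-0.9,"ay":-0.7,"az":0,"x":-0.024,"y":0.013,"z":-0.03,"claw":0},{"ax":-0.9,"ay":-0.7,"az":0,"x":-0.024,"y":0.013,"z":-0.031,"claw":0},{"ax":-0.9,"ay":-0.7,"az":0,"x":-0.024,"y":0.013,"z":-0.031,"claw":0}]}}

```text
time_s: 3.6
tool_pos: [0.567, -0.2068, 0.1826]
tool_rot: [179.8, -0.3, 5.2]
force: [-0.5, -0.6, 0.2]
grip_width: 0.0005
```

```bash
python3 -c "
from h import *
look('4')"
```

```text
3.6 [ 0.567  -0.2068  0.1826] [179.83  -0.29   5.19] [ 39.4  15.9 -26.   93.3   7.3  72.1 -72.8] [-0.5 -0.6  0.2]
side [343.56 138.31] (318, 113)
top [345.55 214.92] (320, 189)
```

Call:
{"name": "step_arm", "arguments": {"series": [{"ax":0,"ay":0,"az":0,"x":-0.005,"y":0,"z":-0.009,"claw":0},{"ax":0,"ay":0,"az":0,"x":-0.015,"y":0,"z":-0.009,"claw":0},{"ax":0,"ay":0,"az":0,"x":-0.022,"y":-0.001,"z":-0.006,"claw":0},{"ax":0,"ay":0,"az":0,"x":-0.03,"y":-0.001,"z":-0.002,"claw":0},{"ax":0,"ay":0,"az":0,"x":-0.038,"y":-0.002,"z":0.004,"claw":0},{"ax":0,"ay":0,"az":0,"x":-0.047,"y":-0.002,"z":0.007,"claw":0}]}}

```text
time_s: 4.3
tool_pos: [0.5224, -0.2084, 0.19]
tool_rot: [179.8, -0.6, 5.3]
force: [3.8, -1.4, 3.7]
grip_width: 0.0004
```

```bash
python3 -c "
from h import *
look('5')"
```

```text
4.3 [ 0.5224 -0.2084  0.19  ] [179.79  -0.6    5.27] [ 42.4  10.3 -25.9  98.8   4.7  71.4 -69.4] [ 3.8 -1.4  3.7]
side [358.67 140.33] (333, 115)
top [346.77 227.97] (321, 202)
```

Call:
{"name": "step_arm", "arguments": {"series": [{"ax":0,"ay":0,"az":0,"x":-0.01,"y":-0.001,"z":0.004,"claw":0},{"ax":0,"ay":0,"az":0,"x":-0.02,"y":-0.002,"z":0.007,"claw":0},{"ax":0,"ay":0,"az":0,"x":-0.03,"y":-0.003,"z":0.008,"claw":0},{"ax":0,"ay":0,"az":0,"x":-0.04,"y":-0.004,"z":0.008,"claw":0},{"ax":0,"ay":0,"az":0,"x":-0.05,"y":-0.005,"z":0.006,"claw":0},{"ax":0,"ay":0,"az":0,"x":-0.06,"y":-0.006,"z":0.002,"claw":0},{"ax":0,"ay":0,"az":0,"x":-0.07,"y":-0.007,"z":-0.003,"claw":0},{"ax":0,"ay":0,"az":0,"x":-0.077,"y":-0.007,"z":-0.008,"claw":0},{"ax":0,"ay":0,"az":0,"x":-0.083,"y":-0.008,"z":-0.014,"claw":0}]}}

```text
time_s: 5.3
tool_pos: [0.436, -0.2156, 0.1724]
tool_rot: [180.0, -0.1, 5.2]
force: [2.1, 0.5, 0.5]
grip_width: 0.0005
```

```bash
python3 -c "
from h import *
look('6')"
```

```text
5.3 [ 0.436  -0.2156  0.1724] [ 1.7999e+02 -1.3000e-01  5.2400e+00] [ 47.    1.6 -24.  109.5   0.7  68.9 -62. ] [2.1 0.5 0.5]
side [387.6  151.94] (362, 126)
top [348.95 254.56] (323, 229)
```

Call:
{"name": "step_arm", "arguments": {"series": [{"ax":0,"ay":0,"az":0,"x":-0.004,"y":0,"z":-0.004,"claw":0},{"ax":0,"ay":0,"az":0,"x":-0.007,"y":0,"z":-0.007,"claw":0}]}}

```text
time_s: 5.6
tool_pos: [0.4348, -0.216, 0.17]
tool_rot: [179.8, -0.7, 5.3]
force: [6.7, 3.0, 22.6]
grip_width: 0.0005
```

Call:
{"name": "step_arm", "arguments": {"series": [{"ax":0,"ay":0,"az":0,"x":0.01,"y":0,"z":0.02,"claw":0},{"ax":0,"ay":0,"az":0,"x":0.03,"y":0.01,"z":0.06,"claw":0},{"ax":0,"ay":0,"az":0,"x":0.06,"y":0.05,"z":0.1,"claw":50},{"ax":0,"ay":0,"az":0,"x":0.08,"y":0.1,"z":0.13,"claw":70},{"ax":0,"ay":0,"az":0,"x":0.11,"y":0.14,"z":0.13,"claw":70},{"ax":0,"ay":0,"az":0,"x":0.13,"y":0.18,"z":0.13,"claw":70},{"ax":0,"ay":0,"az":0,"x":0.16,"y":0.21,"z":0.13,"claw":70},{"ax":0,"ay":0,"az":0,"x":0.18,"y":0.21,"z":0.13,"claw":70},{"ax":0,"ay":0,"az":0,"x":0.18,"y":0.21,"z":0.13,"claw":70}]}}

```text
time_s: 6.5
tool_pos: [0.6112, -0.003, 0.2941]
tool_rot: [-179.9, -0.0, 5.5]
force: [-0.2, -0.3, 0.9]
grip_width: 0.0486
```

```bash
python3 -c "
from h import *
look('7',[.5455,-.2053,.08],w=40,s=10)
togo([.63,.002,.3],-1.4)"
```

```text
6.5 [ 0.6112 -0.003   0.2941] [-1.7987e+02 -3.0000e-02  5.5300e+00] [ 27.4  15.6 -36.4  82.3   9.1  85.1 -93.3] [-0.2 -0.3  0.9]
side [347.3  164.25] (307, 124)
top [341.35 224.86] (301, 184)
shift [0.0207 0.0079 0.0054] turn [-0.   -0.03 -6.69]
```

Call:
{"name": "step_arm", "arguments": {"series": [{"ax":0,"ay":0,"az":-3.5,"x":0.008,"y":0.002,"z":-0.01,"claw":69},{"ax":0,"ay":0,"az":-6.7,"x":0.0155,"y":0.004,"z":-0.04,"claw":69},{"ax":0,"ay":0,"az":-6.7,"x":0.0155,"y":0.004,"z":-0.06,"claw":69},{"ax":0,"ay":0,"az":-6.7,"x":0.0155,"y":0.004,"z":-0.06,"claw":69},{"ax":0,"ay":0,"az":-6.7,"x":0.0155,"y":0.004,"z":-0.06,"claw":69}]}}

```text
time_s: 7.1
tool_pos: [0.6247, -0.003, 0.2364]
tool_rot: [179.9, -0.1, -1.5]
force: [1.1, 0.1, 0.8]
grip_width: 0.0598
```

```bash
python3 -c "
from h import *
look('8',[.627,.001,.18],w=35,s=11)
togo([.627,.001,.164],-1.4);print(status.get_obs()['grip_width'])"
```

```text
7.1 [ 0.6247 -0.003   0.2364] [ 1.7992e+02 -1.2000e-01 -1.5400e+00] [  25.8   18.3  -35.1   85.6   10.7   79.3 -101.4] [1.1 0.1 0.8]
side [295.56 177.86] (260, 142)
top [283.07 197.27] (248, 162)
shift [ 0.0013  0.0034 -0.0738] turn [0.07 0.28 0.1 ]
0.05994891344730632
```

Run:
```python
from h import *
o=status.get_obs(); Rm=R.from_euler('xyz',o['tool_rot'],degrees=True)
for t in (-.03,-.038,-.045):
  for x in (.0095,-.0095):
    for z in (.008,):
      u=proj('side',o['tool_pos']+Rm.apply([x,t,z]))[0]; print(t,x,((u-[260,142]+.5)*11-.5).round(0))
crop('side8.png','s8z.png',280,160,310,190,20)
```

```text
-0.03 0.0095 [317. 312.]
-0.03 -0.0095 [391. 339.]
-0.038 0.0095 [302. 335.]
-0.038 -0.0095 [376. 361.]
-0.045 0.0095 [288. 354.]
-0.045 -0.0095 [363. 381.]
```

Call:
{"name": "step_arm", "arguments": {"series": [{"ax":0,"ay":0,"az":0,"x":0.002,"y":0.004,"z":-0.03,"claw":69},{"ax":0,"ay":0,"az":0,"x":0.002,"y":0.004,"z":-0.055,"claw":69},{"ax":0,"ay":0,"az":0,"x":0.002,"y":0.004,"z":-0.073,"claw":69},{"ax":0,"ay":0,"az":0,"x":0.002,"y":0.004,"z":-0.073,"claw":69}]}}

```text
time_s: 7.6
tool_pos: [0.6261, 0.0016, 0.1615]
tool_rot: [179.9, 0.0, -1.5]
force: [0.3, -0.2, 0.1]
grip_width: 0.0603
```

Call:
{"name": "step_arm", "arguments": {"series": [{"ax":0,"ay":0,"az":0,"x":0,"y":0,"z":0,"claw":50},{"ax":0,"ay":0,"az":0,"x":0,"y":0,"z":0,"claw":45},{"ax":0,"ay":0,"az":0,"x":0,"y":0,"z":0,"claw":45},{"ax":0,"ay":0,"az":0,"x":0,"y":0,"z":0,"claw":45}], "squeeze": 15}}

```text
time_s: 8.0
tool_pos: [0.6285, 0.0021, 0.1649]
tool_rot: [179.9, -0.3, -1.5]
force: [-0.3, -0.5, 4.5]
grip_width: 0.0497
```

```bash
python3 -c "
from h import *
look('9',[.627,.001,.16],w=35,s=11)"
```

```text
8.0 [0.6285 0.0021 0.1649] [179.94  -0.35  -1.46] [  25.    21.2  -34.6   90.6   12.6   71.8 -103.2] [-0.3 -0.5  4.5]
side [295.46 183.05] (260, 148)
top [282.96 198.34] (247, 163)
```

Call:
{"name": "step_arm", "arguments": {"series": [{"ax":0,"ay":0,"az":0,"x":0,"y":0,"z":0.003,"claw":45},{"ax":0,"ay":0,"az":0,"x":0,"y":0,"z":0.006,"claw":45},{"ax":0,"ay":0,"az":0,"x":0,"y":0,"z":0.006,"claw":45},{"ax":0,"ay":0,"az":0,"x":0,"y":0,"z":0.006,"claw":45}]}}

```text
time_s: 8.5
tool_pos: [0.6271, 0.0021, 0.1686]
tool_rot: [180.0, -0.1, -1.5]
force: [-0.8, 0.3, -0.4]
grip_width: 0.0496
```

```bash
python3 -c "
from h import *
look('10',[.627,.001,.15],w=35,s=11)"
```

```text
8.5 [0.6271 0.0021 0.1686] [ 1.7997e+02 -1.1000e-01 -1.4500e+00] [  25.    21.   -34.7   90.4   12.4   72.4 -103.1] [-0.8  0.3 -0.4]
side [295.42 185.59] (260, 150)
top [282.9  198.86] (247, 163)
```

Call:
{"name": "step_arm", "arguments": {"series": [{"ax":0,"ay":0,"az":0,"x":-0.01,"y":0,"z":0,"claw":45},{"ax":0,"ay":0,"az":0,"x":-0.02,"y":0.0005,"z":0,"claw":45},{"ax":0,"ay":0,"az":0,"x":-0.028,"y":0.001,"z":0.001,"claw":45},{"ax":0,"ay":0,"az":0,"x":-0.035,"y":0.001,"z":0.004,"claw":45},{"ax":0,"ay":0,"az":0,"x":-0.042,"y":0.001,"z":0.0085,"claw":45},{"ax":0,"ay":0,"az":0,"x":-0.05,"y":0.001,"z":0.012,"claw":45},{"ax":0,"ay":0,"az":0,"x":-0.06,"y":0.001,"z":0.014,"claw":45},{"ax":0,"ay":0,"az":0,"x":-0.07,"y":0.001,"z":0.015,"claw":45},{"ax":0,"ay":0,"az":0,"x":-0.075,"y":0.001,"z":0.04,"claw":45},{"ax":0,"ay":0,"az":0,"x":-0.075,"y":0.001,"z":0.08,"claw":45},{"ax":0,"ay":0,"az":0,"x":-0.075,"y":0.001,"z":0.1,"claw":45}]}}

```text
time_s: 9.7
tool_pos: [0.5526, 0.0034, 0.2721]
tool_rot: [179.9, -0.4, -1.4]
force: [0.8, -0.4, -1.3]
grip_width: 0.0497
```

```bash
python3 -c "
from h import *
look('11',[.555,.001,.23],w=35,s=11)
q=[.5464,-.2056,np.radians(5.3)]
for x in(-.0215,.0215):
  for y in (.035,-.035): print(x,y,tw(q,[[x,y,0]]).round(4))"
```

```text
9.7 [0.5526 0.0034 0.2721] [179.94  -0.36  -1.44] [ 30.1   7.6 -36.3  92.8   4.7  80.7 -98.2] [ 0.8 -0.4 -1.3]
side [321.86 172.64] (286, 137)
top [283.57 216.54] (248, 181)
-0.0215 0.035 [[ 0.5218 -0.1727  0.    ]]
-0.0215 -0.035 [[ 0.5282 -0.2424  0.    ]]
0.0215 0.035 [[ 0.5646 -0.1688  0.    ]]
0.0215 -0.035 [[ 0.571  -0.2385  0.    ]]
```

Run:
```python
from h import *
for n,(x0,y0,x1,y1) in {'top':(318,205,365,248),'side':(318,150,378,200)}.items():
    im=np.mean([vision.read_camera(n).astype(float) for _ in range(3)],0)[y0:y1,x0:x1,::-1]
    im=cv2.resize(im,None,fx=16 if n=='top' else 12,fy=16 if n=='top' else 12,interpolation=cv2.INTER_LANCZOS4)
    im=np.clip((im-20)*1.3,0,255); cv2.imwrite(f'pics/{n}_blk.png',im)
q=[.5464,-.2056,np.radians(5.3)]
for y in (.0625,.06,.005,0,-.005,-.06):
    u=proj('top',tw(q,[[0.0215,y,.05],[-.0215,y,.05]])); print(y,((u-[318,205]+.5)*16).round(0).tolist())
```

```text
0.0625 [[76.0, 271.0], [98.0, 461.0]]
0.06 [[87.0, 270.0], [109.0, 460.0]]
0.005 [[331.0, 246.0], [354.0, 436.0]]
0 [[353.0, 243.0], [376.0, 433.0]]
-0.005 [[375.0, 241.0], [398.0, 431.0]]
-0.06 [[618.0, 217.0], [642.0, 407.0]][ WARN:0@3.394] global loadsave.cpp:1063 imwrite_ Unsupported depth image for selected encoder is fallbacked to CV_8U.
```

Run:
```python
from h import *
o=status.get_obs(); print(o['tool_pos'],o['tool_rot'])
Rm=R.from_euler('xyz',o['tool_rot'],degrees=True)
for d in ([.004,-.025,.0706],[-.004,-.025,.0706],[-.004,.025,.0706]):
    u=proj('side',[.5526,.0034,.2721]+Rm.apply(d))[0]; print(d,((u-[286,137]+.5)*11-.5).round(0))
crop('side11.png','s11z.png',312,165,342,195,22)
for yaw in (5.3,):
  q=[.5464,-.2056,np.radians(yaw)]
  for n,x,y in (('p1',-.0235,-.0335),('p2',-.0235,.0335),('p3',.0235,-.0335),('p4',.0235,.0335)):
    print(n,tw(q,[[x,y,.0]]).round(4))
```

```text
[0.55144206 0.00304808 0.26734495] [ 1.79974308e+02  5.80278011e-03 -1.44955194e+00]
[0.004, -0.025, 0.0706] [340. 558.]
[-0.004, -0.025, 0.0706] [372. 569.]
[-0.004, 0.025, 0.0706] [456. 429.]
p1 [[ 0.5261 -0.2411  0.    ]]
p2 [[ 0.5199 -0.1744  0.    ]]
p3 [[ 0.5729 -0.2368  0.    ]]
p4 [[ 0.5667 -0.1701  0.    ]]
```

Run:
```python
from h import *
q=[.5464,-.2056,.091]
X=[[.06,.07,.05],[-.06,.07,.05],[.06,-.07,.05],[0,.08,.135],[0,-.08,.135]]
print((unc([[52,382],[325,440],[135,165],[198,288],[290,40]],315,130,7)-proj('side',tw(q,X))).round(2))
q=[.6753,.12,-.0235]
X=[[-.092,y,.168] for y in(.12,.04,-.04,-.12)]+[[0,-.15,.167]]
print((unc([[265,383],[325,288],[382,195],[433,113],[325,40]],205,160,4)-proj('side',tw(q,X))).round(2))
```

```text
[[1.04 2.17]
 [1.17 0.69]
 [0.39 1.15]
 [1.03 1.87]
 [0.66 1.44]]
[[1.27 0.86]
 [1.15 1.67]
 [1.5  0.98]
 [1.45 1.28]
 [0.77 0.79]]
```

Call:
{"name": "step_arm", "arguments": {"series": [{"ax":0,"ay":0,"az":1.5,"x":0.003,"y":-0.03,"z":0,"claw":45},{"ax":0,"ay":0,"az":3,"x":0.006,"y":-0.07,"z":0,"claw":45},{"ax":0,"ay":0,"az":4.5,"x":0.01,"y":-0.11,"z":0,"claw":45},{"ax":0,"ay":0,"az":6.7,"x":0.013,"y":-0.15,"z":0,"claw":45},{"ax":0,"ay":0,"az":6.7,"x":0.016,"y":-0.19,"z":0,"claw":45},{"ax":0,"ay":0,"az":6.7,"x":0.02,"y":-0.22,"z":-0.02,"claw":45},{"ax":0,"ay":0,"az":6.7,"x":0.02,"y":-0.24,"z":-0.06,"claw":45},{"ax":0,"ay":0,"az":6.7,"x":0.02,"y":-0.24,"z":-0.1,"claw":45},{"ax":0,"ay":0,"az":6.7,"x":0.02,"y":-0.24,"z":-0.13,"claw":45},{"ax":0,"ay":0,"az":6.7,"x":0.02,"y":-0.24,"z":-0.135,"claw":45},{"ax":0,"ay":0,"az":6.7,"x":0.02,"y":-0.24,"z":-0.135,"claw":45}]}}

```text
time_s: 11.2
tool_pos: [0.5716, -0.2364, 0.1327]
tool_rot: [-179.9, -0.0, 5.3]
force: [-0.1, -0.6, -0.2]
grip_width: 0.0501
```

```bash
python3 -c "
from h import *
look('12',[.5717,-.2368,.06],w=35,s=11)
togo([.5717,-.2368,.0806],5.2)"
```

```text
11.2 [ 0.5716 -0.2364  0.1327] [-1.7994e+02 -2.0000e-02  5.2700e+00] [ 42.2  20.5 -27.2  94.    9.9  68.  -72. ] [-0.1 -0.6 -0.2]
side [342.18 159.96] (307, 124)
top [349.18 218.21] (314, 183)
shift [-0.0018  0.0001 -0.0551] turn [ 0.07  0.3  -0.07]
```

Call:
{"name": "step_arm", "arguments": {"series": [{"ax":0,"ay":0,"az":0,"x":-0.001,"y":0,"z":-0.006,"claw":45},{"ax":0,"ay":0,"az":0,"x":-0.001,"y":0,"z":-0.012,"claw":45},{"ax":0,"ay":0,"az":0,"x":-0.001,"y":0,"z":-0.018,"claw":45},{"ax":0,"ay":0,"az":0,"x":-0.001,"y":0,"z":-0.024,"claw":45}]}}

```text
time_s: 11.7
tool_pos: [0.5768, -0.2371, 0.116]
tool_rot: [179.7, -0.8, 5.3]
force: [2.1, 1.5, 20.5]
grip_width: 0.0498
```

```bash
python3 -c "
from h import *
look('13',[.5717,-.2368,.06],w=35,s=11)
togo([.5717,-.2368,.0806],5.2)"
```

```text
11.7 [ 0.5768 -0.2371  0.116 ] [179.7   -0.84   5.29] [ 42.   21.3 -27.1  95.   10.5  65.3 -72.4] [ 2.1  1.5 20.5]
side [342.18 159.96] (307, 124)
top [349.18 218.21] (314, 183)
shift [-0.0049  0.0002 -0.0347] turn [ 0.21  0.82 -0.1 ]
```

Call:
{"name": "step_arm", "arguments": {"series": [{"ax":0,"ay":0,"az":0,"x":0,"y":0,"z":0.012,"claw":45},{"ax":0,"ay":0,"az":0,"x":0,"y":0.003,"z":0.012,"claw":45},{"ax":0,"ay":0,"az":0,"x":0,"y":0.003,"z":0.012,"claw":45}]}}

```text
time_s: 12.1
tool_pos: [0.571, -0.2333, 0.1218]
tool_rot: [180.0, -0.1, 5.3]
force: [-0.2, 0.8, -1.6]
grip_width: 0.0495
```

```bash
python3 -c "
from h import *
look('14',[.5717,-.2368,.06],w=35,s=11)
crop('side14.png','s14z.png',325,150,360,185,20)
togo([.5717,-.2343,.0806],5.2)"
```

```text
12.1 [ 0.571  -0.2333  0.1218] [ 1.7998e+02 -1.2000e-01  5.2700e+00] [ 42.   20.8 -27.2  95.   10.2  66.6 -72.4] [-0.2  0.8 -1.6]
side [342.18 159.96] (307, 124)
top [349.18 218.21] (314, 183)
shift [ 0.0012 -0.0007 -0.0404] turn [-0.01  0.06 -0.05]
```

Run:
```python
from h import *
c,s=np.cos(np.radians(5.2)),np.sin(np.radians(5.2))
f=lambda p:onplane('side',unc(p,325,150,20),.05)
t=[f(p) for p in ((345,375),(395,380))]
e=[f(p) for p in ((320,230),(295,325),(270,405))]
g=[f(p) for p in ((635,280),(600,360),(560,460))]
for n,a in(('tile',t),('edge',e),('front edge',g)):
    for p in a: d=p-[.5464,-.2056,0]; print(n,round((c*d[0]+s*d[1])*1000,1),round((-s*d[0]+c*d[1])*1000,1))
```

```text
tile 15.8 -7.4
tile 8.3 -8.9
edge 27.9 -37.3
edge 26.0 -15.5
edge 25.1 2.8
front edge -21.6 -42.9
front edge -20.7 -23.8
front edge -20.1 -0.5
```

Call:
{"name": "step_arm", "arguments": {"series": [{"ax":0,"ay":0,"az":0,"x":0.003,"y":0,"z":0.003,"claw":45},{"ax":0,"ay":0,"az":0,"x":0.0055,"y":0.0005,"z":0.002,"claw":45},{"ax":0,"ay":0,"az":0,"x":0.0055,"y":0.0005,"z":0,"claw":45},{"ax":0,"ay":0,"az":0,"x":0.0055,"y":0.0005,"z":0,"claw":45}]}}

```text
time_s: 12.6
tool_pos: [0.5766, -0.2332, 0.1213]
tool_rot: [180.0, -0.1, 5.3]
force: [-0.7, -0.3, -1.0]
grip_width: 0.0498
```

```bash
python3 -c "
from h import *
look('15',[.5717,-.2368,.06],w=35,s=11)
crop('side15.png','s15z.png',325,150,360,185,20)"
```

```text
12.6 [ 0.5766 -0.2332  0.1213] [ 1.80e+02 -1.00e-01  5.26e+00] [ 41.6  21.4 -27.2  94.2  10.4  66.8 -72.8] [-0.7 -0.3 -1. ]
side [342.18 159.96] (307, 124)
top [349.18 218.21] (314, 183)
```

Call:
{"name": "step_arm", "arguments": {"series": [{"ax":0,"ay":0,"az":0,"x":0,"y":0,"z":-0.005,"claw":45},{"ax":0,"ay":0,"az":0,"x":0,"y":0,"z":-0.01,"claw":45},{"ax":0,"ay":0,"az":0,"x":0,"y":0,"z":-0.015,"claw":45}]}}

```text
time_s: 13.0
tool_pos: [0.5813, -0.2331, 0.1113]
tool_rot: [179.8, -0.7, 5.3]
force: [3.0, 2.5, 18.4]
grip_width: 0.05
```

Call:
{"name": "step_arm", "arguments": {"series": [{"ax":0,"ay":0,"az":0,"x":0,"y":0,"z":0.007,"claw":45},{"ax":0,"ay":0,"az":0,"x":0,"y":0,"z":0.007,"claw":45},{"ax":0,"ay":0,"az":0,"x":0,"y":0,"z":0.007,"claw":45}]}}

```text
time_s: 13.3
tool_pos: [0.5762, -0.2335, 0.1134]
tool_rot: [180.0, -0.1, 5.2]
force: [0.2, -0.1, -1.1]
grip_width: 0.0495
```

```bash
python3 -c "
from h import *
look('16',[.5717,-.2368,.06],w=35,s=11)
crop('side16.png','s16z.png',325,150,360,185,20)
print(status.get_obs()['wrist_torque'])"
```

```text
13.3 [ 0.5762 -0.2335  0.1134] [ 1.7998e+02 -9.0000e-02  5.2300e+00] [ 41.6  21.8 -27.1  94.7  10.7  66.  -72.9] [ 0.2 -0.1 -1.1]
side [342.18 159.96] (307, 124)
top [349.18 218.21] (314, 183)
[ 0.0120811  -0.00899889  0.02839454]
```

```bash
python3 - <<'E'
from h import *
c,s=np.cos(np.radians(5.2)),np.sin(np.radians(5.2))
def f(p,z):
    d=onplane('side',p,z)-[.5464,-.2056,0]; return round((c*d[0]+s*d[1])*1000,1),round((-s*d[0]+c*d[1])*1000,1)
u=lambda p:unc(p,325,150,20)
print('s12',f((341.1,166.7),.062),f((343.8,166.8),.062))
for z in (.0507,.0545): print('s15',z,f(u((312,362)),z),f(u((355,378)),z))
for z in (.0428,.0466): print('s16',z,f(u((345,388)),z),f(u((392,395)),z))
E
python3 -c "
from h import *
crop('side12.png','s12z.png',325,145,360,180,20)"
```

```text
s12 (np.float64(17.4), np.float64(-1.3)) (np.float64(9.5), np.float64(-3.6))
s15 0.0507 (np.float64(21.3), np.float64(-7.8)) (np.float64(14.1), np.float64(-6.6))
s15 0.0545 (np.float64(20.6), np.float64(-3.9)) (np.float64(13.4), np.float64(-2.8))
s16 0.0428 (np.float64(16.4), np.float64(-11.8)) (np.float64(9.1), np.float64(-12.8))
s16 0.0466 (np.float64(15.7), np.float64(-8.0)) (np.float64(8.4), np.float64(-9.0))
```

Run:
```python
from h import *
c,s=np.cos(np.radians(5.2)),np.sin(np.radians(5.2))
def f(p,z=.05):
    d=onplane('side',p,z)-[.5464,-.2056,0]; return round((c*d[0]+s*d[1])*1000,1),round((-s*d[0]+c*d[1])*1000,1)
crop('side7.png','s7z.png',320,145,365,185,16)
for c1 in((.06,.07),(-.06,.07),(.06,-.07),(-.06,-.07)): print(proj('side',tw([.5464,-.2056,.091],[[*c1,.05]])))
```

```text
[[320.95835734 181.97337364]]
[[359.82791288 191.73419123]]
[[333.47056982 151.99451511]]
[[370.216776   160.67255018]]
```

Run:
```python
from h import *
c,s=np.cos(np.radians(5.2)),np.sin(np.radians(5.2))
def f(p,z=.05):
    d=onplane('side',unc(p,320,145,16),z)-[.5464,-.2056,0]; return round((c*d[0]+s*d[1])*1000,1),round((-s*d[0]+c*d[1])*1000,1)
for n,p in dict(rl=(288,400),rl2=(330,300),rr=(362,400),rr2=(400,300),divtop=(320,400),divbot=(320,440),fl=(535,465),fl2=(580,320),fr=(600,475),fr2=(645,330),fdivtop=(565,465),fdivbot=(560,500),c1=(45,620),c2=(240,133)).items(): print(n,f(p))
```

```text
rl (np.float64(26.8), np.float64(2.3))
rl2 (np.float64(26.3), np.float64(-27.1))
rr (np.float64(13.3), np.float64(-2.5))
rr2 (np.float64(13.4), np.float64(-31.7))
divtop (np.float64(21.0), np.float64(0.2))
divbot (np.float64(18.1), np.float64(10.7))
fl (np.float64(-22.5), np.float64(3.5))
fl2 (np.float64(-21.2), np.float64(-38.0))
fr (np.float64(-34.9), np.float64(2.0))
fr2 (np.float64(-33.8), np.float64(-39.5))
fdivtop (np.float64(-28.0), np.float64(1.6))
fdivbot (np.float64(-29.3), np.float64(11.0))
c1 (np.float64(54.5), np.float64(73.8))
c2 (np.float64(55.7), np.float64(-67.3))
```

Call:
{"name": "step_arm", "arguments": {"series": [{"ax":0,"ay":0,"az":0,"x":0,"y":0,"z":0.007,"claw":45},{"ax":0,"ay":-4.5,"az":0,"x":0.002,"y":0.002,"z":0.007,"claw":45},{"ax":0,"ay":-4.5,"az":0,"x":0.002,"y":0.002,"z":0.007,"claw":45},{"ax":0,"ay":-4.5,"az":0,"x":0.002,"y":0.002,"z":0.007,"claw":45}]}}

```text
time_s: 13.8
tool_pos: [0.5783, -0.2318, 0.1212]
tool_rot: [179.5, -4.5, 5.2]
force: [-0.3, -1.0, -0.7]
grip_width: 0.05
```

```bash
cat >> h.py <<'E'
def car(p,z):
    c,s=np.cos(np.radians(5.2)),np.sin(np.radians(5.2))
    d=onplane('side',p,z)-[.5464,-.2056,0]; return np.array([c*d[0]+s*d[1],-s*d[0]+c*d[1]]).round(4)*1000
E
python3 -c "
from h import *
look('17',[.5717,-.2368,.06],w=35,s=11)
crop('side17.png','s17z.png',325,145,360,180,20)"
```

```text
13.8 [ 0.5783 -0.2318  0.1212] [179.53  -4.55   5.23] [ 43.7  18.6 -27.9  97.9   8.3  61.3 -71.1] [-0.3 -1.  -0.7]
side [342.18 159.96] (307, 124)
top [349.18 218.21] (314, 183)
```

```bash
python3 -c "
from h import *
for z in (.0505,.0545):
  print(z,car(unc((302,458),325,145,20),z),car(unc((348,468),325,145,20),z))
for p in ((345,165),(380,165)): pass
# vertical tile edges tilt check: project vertical line at same xy
a=onplane('side',unc((302,458),325,145,20),.0525)
for z in (.0525,.0725,.08): print((proj('side',[[a[0],a[1],z]])[0]-[325,145]+.5)*20)
"
```

```text
0.0505 [23.  -8.3] [15.7 -8.5]
0.0545 [22.3 -4.3] [15.  -4.5]
[302.5 458.5]
[313.34045307 365.52011063]
[317.46426061 330.14971   ]
```

Call:
{"name": "step_arm", "arguments": {"series": [{"ax":0,"ay":-2.5,"az":0,"x":-0.002,"y":0.001,"z":0.002,"claw":45},{"ax":0,"ay":-4.5,"az":0,"x":-0.0045,"y":0.0015,"z":0,"claw":45},{"ax":0,"ay":-4.5,"az":0,"x":-0.0045,"y":0.0015,"z":0,"claw":45},{"ax":0,"ay":-4.5,"az":0,"x":-0.0045,"y":0.0015,"z":0,"claw":45}]}}

```text
time_s: 14.3
tool_pos: [0.5745, -0.2299, 0.121]
tool_rot: [179.1, -9.1, 5.3]
force: [0.9, 0.9, -1.2]
grip_width: 0.0497
```

```bash
python3 -c "
from h import *
look('18',[.5717,-.2368,.06],w=35,s=11)
crop('side18.png','s18z.png',325,145,360,180,20)"
```

```text
14.3 [ 0.5745 -0.2299  0.121 ] [179.14  -9.06   5.31] [ 46.3  15.3 -28.7 102.4   5.3  55.6 -68.4] [ 0.9  0.9 -1.2]
side [342.18 159.96] (307, 124)
top [349.18 218.21] (314, 183)
```

Call:
{"name": "step_arm", "arguments": {"series": [{"ax":0,"ay":0,"az":0,"x":0,"y":0.003,"z":0,"claw":45},{"ax":0,"ay":0,"az":0,"x":0,"y":0.003,"z":-0.004,"claw":45},{"ax":0,"ay":0,"az":0,"x":0,"y":0.003,"z":-0.008,"claw":45},{"ax":0,"ay":0,"az":0,"x":0,"y":0.003,"z":-0.012,"claw":45}]}}

```text
time_s: 14.8
tool_pos: [0.5771, -0.2271, 0.1117]
tool_rot: [179.0, -9.4, 5.3]
force: [-0.2, 2.1, 17.5]
grip_width: 0.0501
```

```bash
python3 -c "
from h import *
look('19',[.5717,-.2368,.06],w=35,s=11)
crop('side19.png','s19z.png',325,145,360,180,20)
crop('top19.png','t19z.png',315,190,365,240,14)"
```

```text
14.8 [ 0.5771 -0.2271  0.1117] [179.04  -9.43   5.31] [ 46.   15.8 -28.7 103.1   5.6  54.1 -68.9] [-0.2  2.1 17.5]
side [342.18 159.96] (307, 124)
top [349.18 218.21] (314, 183)
```

Call:
{"name": "step_arm", "arguments": {"series": [{"ax":0,"ay":0,"az":0,"x":0,"y":0,"z":0.008,"claw":45},{"ax":0,"ay":0,"az":0,"x":0.0015,"y":-0.006,"z":0.01,"claw":45},{"ax":0,"ay":0,"az":0,"x":0.0015,"y":-0.006,"z":0.008,"claw":45},{"ax":0,"ay":0,"az":0,"x":0.0015,"y":-0.006,"z":0.006,"claw":45}]}}

```text
time_s: 15.3
tool_pos: [0.5753, -0.2333, 0.1142]
tool_rot: [179.2, -9.1, 5.3]
force: [0.7, 0.3, -1.3]
grip_width: 0.0498
```

```bash
python3 -c "
from h import *
look('20',[.5717,-.2368,.06],w=35,s=11)
crop('side20.png','s20z.png',325,145,360,180,20)"
```

```text
15.3 [ 0.5753 -0.2333  0.1142] [179.16  -9.06   5.26] [ 46.3  16.  -28.5 102.5   5.6  54.9 -68.3] [ 0.7  0.3 -1.3]
side [342.18 159.96] (307, 124)
top [349.18 218.21] (314, 183)
```

Call:
{"name": "step_arm", "arguments": {"series": [{"ax":0,"ay":0,"az":0,"x":0.0015,"y":0,"z":0,"claw":45},{"ax":0,"ay":0,"az":0,"x":0.0015,"y":0,"z":-0.003,"claw":45},{"ax":0,"ay":0,"az":0,"x":0.0015,"y":0,"z":-0.006,"claw":45}]}}

```text
time_s: 15.7
tool_pos: [0.5774, -0.2327, 0.1087]
tool_rot: [179.1, -9.1, 5.3]
force: [0.7, -0.9, -1.2]
grip_width: 0.0497
```

No contact this time, so the tile is going in. I'll continue.

Call:
{"name": "step_arm", "arguments": {"series": [{"ax":0,"ay":0,"az":0,"x":0,"y":0,"z":-0.005,"claw":45},{"ax":0,"ay":0,"az":0,"x":0,"y":0,"z":-0.01,"claw":45},{"ax":0,"ay":0,"az":0,"x":0,"y":0,"z":-0.013,"claw":45}]}}

```text
time_s: 16.0
tool_pos: [0.577, -0.2327, 0.0951]
tool_rot: [179.2, -9.1, 5.3]
force: [0.1, -0.1, -0.6]
grip_width: 0.05
```

```bash
python3 -c "
from h import *
look('21',[.5717,-.2368,.06],w=35,s=11)
crop('side21.png','s21z.png',325,145,360,180,20)"
```

```text
16.0 [ 0.577  -0.2327  0.0951] [179.16  -9.07   5.31] [ 45.9  17.3 -28.3 103.3   6.4  52.9 -68.9] [ 0.1 -0.1 -0.6]
side [342.18 159.96] (307, 124)
top [349.18 218.21] (314, 183)
```

Call:
{"name": "step_arm", "arguments": {"series": [{"ax":0,"ay":0,"az":0,"x":0,"y":0,"z":-0.005,"claw":45},{"ax":0,"ay":0,"az":0,"x":0,"y":0,"z":-0.01,"claw":45},{"ax":0,"ay":0,"az":0,"x":0,"y":0,"z":-0.012,"claw":45},{"ax":0,"ay":0,"az":0,"x":0,"y":0,"z":-0.012,"claw":45}]}}

```text
time_s: 16.5
tool_pos: [0.5771, -0.2327, 0.0834]
tool_rot: [179.2, -9.1, 5.3]
force: [0.2, -0.5, -2.0]
grip_width: 0.0497
```

Call:
{"name": "step_arm", "arguments": {"series": [{"ax":0,"ay":0,"az":0,"x":0,"y":0,"z":0,"claw":66},{"ax":0,"ay":0,"az":0,"x":0,"y":0,"z":0,"claw":66},{"ax":0,"ay":0,"az":0,"x":0,"y":0,"z":0,"claw":66},{"ax":0,"ay":0,"az":0,"x":0,"y":0,"z":0.02,"claw":66},{"ax":0,"ay":0,"az":0,"x":0,"y":0,"z":0.05,"claw":66},{"ax":0,"ay":3,"az":0,"x":0,"y":0,"z":0.1,"claw":66},{"ax":0,"ay":6,"az":0,"x":0.01,"y":0.04,"z":0.14,"claw":66},{"ax":0,"ay":9,"az":0,"x":0.02,"y":0.08,"z":0.16,"claw":66},{"ax":0,"ay":9,"az":0,"x":0.03,"y":0.13,"z":0.17,"claw":66},{"ax":0,"ay":9,"az":0,"x":0.04,"y":0.18,"z":0.17,"claw":66},{"ax":0,"ay":9,"az":0,"x":0.05,"y":0.23,"z":0.17,"claw":66},{"ax":0,"ay":9,"az":0,"x":0.05,"y":0.23,"z":0.17,"claw":66}]}}

```text
time_s: 17.7
tool_pos: [0.6275, 0.0074, 0.2549]
tool_rot: [-179.7, -0.3, 5.9]
force: [0.2, 1.1, 0.3]
grip_width: 0.0573
```

```bash
python3 -c "
from h import *
look('22',[.5464,-.2056,.06],w=35,s=11)
togo([.630,.081,.163],-1.35)"
```

```text
17.7 [0.6275 0.0074 0.2549] [-179.73   -0.28    5.94] [ 25.4  18.2 -35.8  83.7  10.4  81.2 -94.6] [0.2 1.1 0.3]
side [346.44 168.78] (311, 133)
top [340.65 225.3 ] (305, 190)
shift [ 0.0026  0.0808 -0.0913] turn [-0.01  0.19 -6.89]
```

Run:
```python
from h import *
c,s=np.cos(np.radians(5.2)),np.sin(np.radians(5.2))
for z in(.106,.112):
    a=onplane('top',unc((508,290),305,190,11),z); d=a-[.5464,-.2056,0]; print(a.round(4),(c*d[0]+s*d[1]),(-s*d[0]+c*d[1]))
a=onplane('side',unc((372,197),311,133,11),.106);print('side',a,car(unc((372,197),311,133,11),.106))
crop('top22.png','t22z.png',335,205,365,230,20)
crop('side22.png','s22z.png',335,140,355,175,20)
```

```text
[ 0.5734 -0.2351  0.106 ] 0.024214623061393756 -0.031867595172492956
[ 0.5726 -0.2342  0.112 ] 0.023453393039150276 -0.030819619546511315
side [ 0.5671009  -0.23186881  0.106     ] [ 18.2 -28. ]
```

Call:
{"name": "step_arm", "arguments": {"series": [{"ax":0,"ay":0.2,"az":-3.6,"x":0.003,"y":0.035,"z":0,"claw":69},{"ax":0,"ay":0.2,"az":-7.2,"x":0.006,"y":0.0735,"z":0,"claw":69},{"ax":0,"ay":0.2,"az":-7.2,"x":0.006,"y":0.0735,"z":-0.02,"claw":69},{"ax":0,"ay":0.2,"az":-7.2,"x":0.006,"y":0.0735,"z":-0.02,"claw":69}]}}

```text
time_s: 18.2
tool_pos: [0.6321, 0.0689, 0.2315]
tool_rot: [179.9, 0.3, -2.0]
force: [-0.3, -1.3, -0.6]
grip_width: 0.0601
```

```bash
python3 -c "
from h import *
look('23',[.633,.081,.18],w=35,s=11)
togo([.6333,.081,.163],-1.4)"
```

```text
18.2 [0.6321 0.0689 0.2315] [179.86   0.29  -1.99] [  19.1   20.4  -35.7   83.9   12.    79.8 -109.1] [-0.3 -1.3 -0.6]
side [280.68 197.74] (245, 162)
top [259.09 195.63] (224, 160)
shift [-0.0001  0.0138 -0.0706] turn [ 0.14 -0.11  0.78]
```

Call:
{"name": "step_arm", "arguments": {"series": [{"ax":0,"ay":0,"az":0.7,"x":0.0005,"y":0.0125,"z":0,"claw":69},{"ax":0,"ay":0,"az":0.7,"x":0.0005,"y":0.0125,"z":0,"claw":69},{"ax":0,"ay":0,"az":0.7,"x":0.0005,"y":0.0125,"z":-0.03,"claw":69},{"ax":0,"ay":0,"az":0.7,"x":0.0005,"y":0.0125,"z":-0.06,"claw":69},{"ax":0,"ay":0,"az":0.7,"x":0.0005,"y":0.0125,"z":-0.0695,"claw":69},{"ax":0,"ay":0,"az":0.7,"x":0.0005,"y":0.0125,"z":-0.0695,"claw":69}]}}

```text
time_s: 18.9
tool_pos: [0.633, 0.0827, 0.1633]
tool_rot: [180.0, 0.2, -1.3]
force: [0.8, -0.5, -0.4]
grip_width: 0.0603
```

Call:
{"name": "step_arm", "arguments": {"series": [{"ax":0,"ay":0,"az":0,"x":0,"y":0,"z":0,"claw":50},{"ax":0,"ay":0,"az":0,"x":0,"y":0,"z":0,"claw":45},{"ax":0,"ay":0,"az":0,"x":0,"y":0,"z":0,"claw":45},{"ax":0,"ay":0,"az":0,"x":0,"y":0,"z":0,"claw":45}], "squeeze": 15}}

```text
time_s: 19.3
tool_pos: [0.6349, 0.0833, 0.1663]
tool_rot: [180.0, -0.1, -1.3]
force: [0.5, -0.1, 4.4]
grip_width: 0.0498
```

Call:
{"name": "step_arm", "arguments": {"series": [{"ax":0,"ay":0,"az":0,"x":0,"y":0,"z":0.003,"claw":45},{"ax":0,"ay":0,"az":0,"x":0,"y":0,"z":0.006,"claw":45},{"ax":0,"ay":0,"az":0,"x":0,"y":0,"z":0.006,"claw":45}]}}

```text
time_s: 19.6
tool_pos: [0.6338, 0.0832, 0.1707]
tool_rot: [180.0, 0.0, -1.2]
force: [0.9, 1.1, -0.5]
grip_width: 0.0498
```

```bash
python3 -c "
from h import *
look('24',[.633,.081,.15],w=35,s=11)"
```

```text
19.6 [0.6338 0.0832 0.1707] [ 1.7997e+02  4.0000e-02 -1.2500e+00] [  17.9   22.8  -35.6   88.2   13.6   73.4 -110.8] [ 0.9  1.1 -0.5]
side [280.81 205.41] (245, 170)
top [259.35 197.25] (224, 162)
```

Call:
{"name": "step_arm", "arguments": {"series": [{"ax":0,"ay":0,"az":0,"x":-0.01,"y":0,"z":0,"claw":45},{"ax":0,"ay":0,"az":0,"x":-0.02,"y":0.0005,"z":0,"claw":45},{"ax":0,"ay":0,"az":0,"x":-0.028,"y":0.001,"z":0.001,"claw":45},{"ax":0,"ay":0,"az":0,"x":-0.035,"y":0.001,"z":0.004,"claw":45},{"ax":0,"ay":0,"az":0,"x":-0.042,"y":0.001,"z":0.0085,"claw":45},{"ax":0,"ay":0,"az":0,"x":-0.05,"y":0.001,"z":0.012,"claw":45},{"ax":0,"ay":0,"az":0,"x":-0.06,"y":0.001,"z":0.014,"claw":45},{"ax":0,"ay":0,"az":0,"x":-0.07,"y":0.001,"z":0.015,"claw":45},{"ax":0,"ay":0,"az":0,"x":-0.075,"y":0.001,"z":0.04,"claw":45},{"ax":0,"ay":0,"az":0,"x":-0.075,"y":0.001,"z":0.08,"claw":45},{"ax":0,"ay":0,"az":0,"x":-0.08,"y":-0.02,"z":0.1,"claw":45},{"ax":0,"ay":0,"az":0,"x":-0.08,"y":-0.06,"z":0.1,"claw":45}]}}

```text
time_s: 20.9
tool_pos: [0.5546, 0.0274, 0.2747]
tool_rot: [-179.9, -0.4, -0.8]
force: [1.0, -0.5, -1.1]
grip_width: 0.0499
```

```bash
python3 -c "
from h import *
look('25',[.553,.03,.22],w=35,s=11)
togo([.5302,-.2373,.135],5.3)"
```

```text
20.9 [0.5546 0.0274 0.2747] [-179.94   -0.36   -0.81] [  27.     7.9  -35.7   92.2    4.6   81.  -100. ] [ 1.  -0.5 -1.1]
side [318.09 183.2 ] (283, 148)
top [274.53 217.64] (239, 182)
shift [-0.0237 -0.2534 -0.1361] turn [0.3  0.04 7.06]
```

Call:
{"name": "step_arm", "arguments": {"series": [{"ax":0,"ay":0,"az":2,"x":-0.004,"y":-0.04,"z":0,"claw":45},{"ax":0,"ay":0,"az":4,"x":-0.008,"y":-0.08,"z":0,"claw":45},{"ax":0,"ay":0,"az":6,"x":-0.012,"y":-0.12,"z":0,"claw":45},{"ax":0,"ay":0,"az":6.5,"x":-0.016,"y":-0.16,"z":0,"claw":45},{"ax":0,"ay":0,"az":6.5,"x":-0.02,"y":-0.2,"z":0,"claw":45},{"ax":0,"ay":0,"az":6.5,"x":-0.023,"y":-0.24,"z":-0.02,"claw":45},{"ax":0,"ay":0,"az":6.5,"x":-0.023,"y":-0.253,"z":-0.06,"claw":45},{"ax":0,"ay":0,"az":6.5,"x":-0.023,"y":-0.253,"z":-0.1,"claw":45},{"ax":0,"ay":0,"az":6.5,"x":-0.023,"y":-0.253,"z":-0.125,"claw":45},{"ax":0,"ay":0,"az":6.5,"x":-0.023,"y":-0.253,"z":-0.13,"claw":45},{"ax":0,"ay":0,"az":6.5,"x":-0.023,"y":-0.253,"z":-0.13,"claw":45},{"ax":0,"ay":0,"az":6.5,"x":-0.023,"y":-0.253,"z":-0.13,"claw":45}]}}

```text
time_s: 22.2
tool_pos: [0.5319, -0.23, 0.1423]
tool_rot: [179.9, -0.1, 5.3]
force: [0.4, -0.5, -0.7]
grip_width: 0.05
```

```bash
python3 -c "
from h import *
look('26',[.5302,-.2373,.06],w=35,s=11)
togo([.5302,-.2373,.126],5.3)"
```

```text
22.2 [ 0.5319 -0.23    0.1423] [ 1.7989e+02 -1.0000e-01  5.2600e+00] [ 42.4  14.9 -25.   99.2   6.8  67.2 -69.3] [ 0.4 -0.5 -0.7]
side [354.84 163.74] (319, 128)
top [349.68 229.77] (314, 194)
shift [-0.0019 -0.0071 -0.0166] turn [0.13 0.14 0.04]
```

Call:
{"name": "step_arm", "arguments": {"series": [{"ax":0,"ay":0,"az":0,"x":-0.0015,"y":-0.0055,"z":0,"claw":45},{"ax":0,"ay":0,"az":0,"x":-0.0015,"y":-0.0055,"z":-0.01,"claw":45},{"ax":0,"ay":0,"az":0,"x":-0.0015,"y":-0.0055,"z":-0.017,"claw":45},{"ax":0,"ay":0,"az":0,"x":-0.0015,"y":-0.0055,"z":-0.017,"claw":45},{"ax":0,"ay":0,"az":0,"x":-0.0015,"y":-0.0055,"z":-0.017,"claw":45}]}}

```text
time_s: 22.8
tool_pos: [0.5289, -0.2357, 0.1229]
tool_rot: [180.0, 0.1, 5.2]
force: [-1.3, -1.4, -1.5]
grip_width: 0.0496
```

```bash
python3 -c "
from h import *
look('27',[.5302,-.2373,.06],w=35,s=11)
def ov(src,out):
    im=cv2.imread('pics/'+src)[145:185,335:375]; im=cv2.resize(im,None,fx=18,fy=18,interpolation=cv2.INTER_CUBIC)
    P=lambda u,v:(int((u-335+.5)*18),int((v-145+.5)*18))
    for a,b in (((353.4,174),(356.25,165)),((357.5,174.7),(360.3,165.6)),((353.4,174),(357.5,174.7))): cv2.line(im,P(*a),P(*b),(255,0,255),1)
    cv2.imwrite('pics/'+out,im)
ov('side27.png','s27z.png'); ov('side7.png','s7o.png')
"
```

```text
22.8 [ 0.5289 -0.2357  0.1229] [1.7997e+02 1.0000e-01 5.2400e+00] [ 42.6  16.  -24.7 100.3   7.4  65.4 -69.1] [-1.3 -1.4 -1.5]
side [354.84 163.74] (319, 128)
top [349.68 229.77] (314, 194)
```

Call:
{"name": "step_arm", "arguments": {"series": [{"ax":0,"ay":0,"az":0,"x":-0.0025,"y":-0.003,"z":0.002,"claw":45},{"ax":0,"ay":0,"az":0,"x":-0.0025,"y":-0.003,"z":0,"claw":45},{"ax":0,"ay":0,"az":0,"x":-0.0025,"y":-0.003,"z":-0.003,"claw":45},{"ax":0,"ay":0,"az":0,"x":-0.0025,"y":-0.003,"z":-0.003,"claw":45}]}}

```text
time_s: 23.3
tool_pos: [0.5265, -0.2379, 0.1199]
tool_rot: [-180.0, 0.1, 5.3]
force: [-0.3, 1.4, -0.9]
grip_width: 0.0498
```

```bash
cat >> h.py <<'E'
# pocket outline (side px): ul (far-x,-y side), etc.
PK={'p1':[(356.25,165),(353.4,174),(357.5,174.7),(360.3,165.6)],'p3':[(340.6,163.75),(338,170),(342.6,170),(345,163.75)]}
def ov(src,out,pk,x0=335,y0=145,w=40,s=18):
    im=cv2.imread('pics/'+src)[y0:y0+w,x0:x0+w]; im=cv2.resize(im,None,fx=s,fy=s,interpolation=cv2.INTER_CUBIC)
    pts=[(int((u-x0+.5)*s),int((v-y0+.5)*s)) for u,v in PK[pk]]
    for a,b in zip(pts[:-1],pts[1:]): cv2.line(im,a,b,(255,0,255),1)
    cv2.imwrite('pics/'+out,im)
E
python3 -c "
from h import *
look('28',[.5302,-.2373,.06],w=35,s=11)
ov('side28.png','s28z.png','p1')
"
```

```text
23.3 [ 0.5265 -0.2379  0.1199] [-1.7998e+02  9.0000e-02  5.2600e+00] [ 42.9  16.  -24.6 100.6   7.3  65.  -68.7] [-0.3  1.4 -0.9]
side [354.84 163.74] (319, 128)
top [349.68 229.77] (314, 194)
```

Call:
{"name": "step_arm", "arguments": {"series": [{"ax":0,"ay":0,"az":0,"x":0,"y":-0.002,"z":0,"claw":45},{"ax":0,"ay":0,"az":0,"x":0,"y":-0.002,"z":-0.003,"claw":45},{"ax":0,"ay":0,"az":0,"x":0,"y":-0.002,"z":-0.006,"claw":45}]}}

```text
time_s: 23.7
tool_pos: [0.5269, -0.2405, 0.1143]
tool_rot: [180.0, 0.0, 5.2]
force: [1.2, -0.2, -1.6]
grip_width: 0.0494
```

Call:
{"name": "step_arm", "arguments": {"series": [{"ax":0,"ay":0,"az":0,"x":0,"y":0,"z":-0.003,"claw":45},{"ax":0,"ay":0,"az":0,"x":0,"y":0,"z":-0.006,"claw":45}]}}

```text
time_s: 23.9
tool_pos: [0.5267, -0.2403, 0.1081]
tool_rot: [180.0, 0.1, 5.2]
force: [0.2, -0.2, -0.5]
grip_width: 0.0499
```

Call:
{"name": "step_arm", "arguments": {"series": [{"ax":0,"ay":0,"az":0,"x":0,"y":0,"z":-0.006,"claw":45},{"ax":0,"ay":0,"az":0,"x":0,"y":0,"z":-0.012,"claw":45},{"ax":0,"ay":0,"az":0,"x":0,"y":0,"z":-0.018,"claw":45},{"ax":0,"ay":0,"az":0,"x":0,"y":0,"z":-0.022,"claw":45},{"ax":0,"ay":0,"az":0,"x":0,"y":0,"z":-0.024,"claw":45}]}}

```text
time_s: 24.4
tool_pos: [0.527, -0.2404, 0.0845]
tool_rot: [180.0, 0.0, 5.2]
force: [-0.5, 0.2, 6.1]
grip_width: 0.0499
```

Call:
{"name": "step_arm", "arguments": {"series": [{"ax":0,"ay":0,"az":0,"x":0,"y":0,"z":0,"claw":66},{"ax":0,"ay":0,"az":0,"x":0,"y":0,"z":0,"claw":66},{"ax":0,"ay":0,"az":0,"x":0,"y":0,"z":0,"claw":66},{"ax":0,"ay":0,"az":0,"x":0,"y":0,"z":0.02,"claw":66},{"ax":0,"ay":0,"az":0,"x":0,"y":0,"z":0.06,"claw":66},{"ax":0,"ay":0,"az":0,"x":0,"y":0,"z":0.11,"claw":66},{"ax":0,"ay":0,"az":0,"x":0.01,"y":0.04,"z":0.15,"claw":66},{"ax":0,"ay":0,"az":0,"x":0.03,"y":0.08,"z":0.17,"claw":66},{"ax":0,"ay":0,"az":-2,"x":0.05,"y":0.12,"z":0.17,"claw":66},{"ax":0,"ay":0,"az":-4,"x":0.07,"y":0.16,"z":0.17,"claw":66},{"ax":0,"ay":0,"az":-6.5,"x":0.09,"y":0.2,"z":0.17,"claw":66},{"ax":0,"ay":0,"az":-6.5,"x":0.107,"y":0.24,"z":0.17,"claw":66}]}}

```text
time_s: 25.6
tool_pos: [0.6349, 0.0005, 0.2547]
tool_rot: [179.9, -0.0, -1.4]
force: [-0.6, -0.5, -0.1]
grip_width: 0.0576
```

```bash
python3 -c "
from h import *
look('29',[.5464,-.2056,.06],w=35,s=11)
togo([.6342,.1607,.163],-1.35)"
```

```text
25.6 [6.349e-01 5.000e-04 2.547e-01] [ 1.7991e+02 -3.0000e-02 -1.3600e+00] [  23.1   18.8  -32.6   82.5   10.2   81.6 -101. ] [-0.6 -0.5 -0.1]
side [346.44 168.78] (311, 133)
top [340.65 225.3 ] (305, 190)
shift [-0.0007  0.1523 -0.0915] turn [-0.26  0.03 -0.72]
```

Call:
{"name": "step_arm", "arguments": {"series": [{"ax":0,"ay":0,"az":0,"x":0,"y":0.045,"z":0,"claw":69},{"ax":0,"ay":0,"az":0,"x":0,"y":0.09,"z":0,"claw":69},{"ax":0,"ay":0,"az":0,"x":0,"y":0.13,"z":-0.005,"claw":69},{"ax":0,"ay":0,"az":0,"x":0,"y":0.16,"z":-0.02,"claw":69},{"ax":0,"ay":0,"az":0,"x":0,"y":0.16,"z":-0.02,"claw":69},{"ax":0,"ay":0,"az":0,"x":0,"y":0.16,"z":-0.02,"claw":69}]}}

```text
time_s: 26.3
tool_pos: [0.6337, 0.1594, 0.234]
tool_rot: [179.9, 0.1, -1.2]
force: [0.9, -0.1, -0.1]
grip_width: 0.0605
```

```bash
python3 -c "
from h import *
look('30',[.634,.161,.18],w=35,s=11)
togo([.6342,.1607,.1633],-1.35)"
```

```text
26.3 [0.6337 0.1594 0.234 ] [ 1.799e+02  7.000e-02 -1.190e+00] [  10.5   22.5  -35.8   81.2   13.2   80.6 -116.7] [ 0.9 -0.1 -0.1]
side [266.4  219.92] (231, 184)
top [235.09 195.46] (200, 160)
shift [-0.0005  0.0034 -0.0714] turn [0.11 0.01 0.06]
```

Call:
{"name": "step_arm", "arguments": {"series": [{"ax":0,"ay":0,"az":0,"x":0,"y":0.002,"z":0,"claw":69},{"ax":0,"ay":0,"az":0,"x":0,"y":0.002,"z":-0.03,"claw":69},{"ax":0,"ay":0,"az":0,"x":0,"y":0.002,"z":-0.06,"claw":69},{"ax":0,"ay":0,"az":0,"x":0,"y":0.002,"z":-0.07,"claw":69},{"ax":0,"ay":0,"az":0,"x":0,"y":0.002,"z":-0.07,"claw":69},{"ax":0,"ay":0,"az":0,"x":0,"y":0.002,"z":-0.07,"claw":69}]}}

```text
time_s: 27.0
tool_pos: [0.6347, 0.1615, 0.1659]
tool_rot: [-180.0, -0.1, -1.3]
force: [-0.2, -0.3, 0.1]
grip_width: 0.0599
```

Call:
{"name": "step_arm", "arguments": {"series": [{"ax":0,"ay":0,"az":0,"x":0,"y":0,"z":0,"claw":50},{"ax":0,"ay":0,"az":0,"x":0,"y":0,"z":0,"claw":45},{"ax":0,"ay":0,"az":0,"x":0,"y":0,"z":0,"claw":45},{"ax":0,"ay":0,"az":0,"x":0,"y":0,"z":0,"claw":45}], "squeeze": 15}}

```text
time_s: 27.4
tool_pos: [0.6346, 0.1618, 0.1659]
tool_rot: [180.0, -0.1, -1.3]
force: [0.0, 0.0, 5.0]
grip_width: 0.0495
```

Call:
{"name": "step_arm", "arguments": {"series": [{"ax":0,"ay":0,"az":0,"x":0,"y":0,"z":0.003,"claw":45},{"ax":0,"ay":0,"az":0,"x":0,"y":0,"z":0.006,"claw":45},{"ax":0,"ay":0,"az":0,"x":0,"y":0,"z":0.006,"claw":45}]}}

```text
time_s: 27.7
tool_pos: [0.6337, 0.1617, 0.1705]
tool_rot: [180.0, 0.1, -1.2]
force: [0.1, -0.4, -1.5]
grip_width: 0.05
```

```bash
python3 -c "
from h import *
look('31',[.634,.161,.15],w=35,s=11)"
```

```text
27.7 [0.6337 0.1617 0.1705] [ 1.7997e+02  6.0000e-02 -1.2400e+00] [  10.2   24.6  -35.3   85.9   14.5   74.1 -117.9] [ 0.1 -0.4 -1.5]
side [266.82 227.48] (231, 192)
top [235.79 197.08] (200, 162)
```

Call:
{"name": "step_arm", "arguments": {"series": [{"ax":0,"ay":0,"az":0,"x":-0.01,"y":0,"z":0,"claw":45},{"ax":0,"ay":0,"az":0,"x":-0.02,"y":0.0005,"z":0,"claw":45},{"ax":0,"ay":0,"az":0,"x":-0.028,"y":0.001,"z":0.001,"claw":45},{"ax":0,"ay":0,"az":0,"x":-0.035,"y":0.001,"z":0.004,"claw":45},{"ax":0,"ay":0,"az":0,"x":-0.042,"y":0.001,"z":0.0085,"claw":45},{"ax":0,"ay":0,"az":0,"x":-0.05,"y":0.001,"z":0.012,"claw":45},{"ax":0,"ay":0,"az":0,"x":-0.06,"y":0.001,"z":0.014,"claw":45},{"ax":0,"ay":0,"az":0,"x":-0.07,"y":0.001,"z":0.015,"claw":45},{"ax":0,"ay":0,"az":0,"x":-0.075,"y":0.001,"z":0.04,"claw":45},{"ax":0,"ay":0,"az":0,"x":-0.075,"y":0.001,"z":0.08,"claw":45},{"ax":0,"ay":0,"az":0,"x":-0.08,"y":-0.02,"z":0.1,"claw":45},{"ax":0,"ay":0,"az":0,"x":-0.08,"y":-0.06,"z":0.1,"claw":45}]}}

```text
time_s: 29.0
tool_pos: [0.554, 0.1063, 0.2747]
tool_rot: [-179.9, -0.3, -0.8]
force: [1.1, -0.2, -0.6]
grip_width: 0.0501
```

Call:
{"name": "step_arm", "arguments": {"series": [{"ax":0,"ay":0,"az":1,"x":0.002,"y":-0.04,"z":0,"claw":45},{"ax":0,"ay":0,"az":3,"x":0.004,"y":-0.08,"z":0,"claw":45},{"ax":0,"ay":0,"az":5,"x":0.006,"y":-0.12,"z":0,"claw":45},{"ax":0,"ay":0,"az":6.5,"x":0.008,"y":-0.16,"z":0,"claw":45},{"ax":0,"ay":0,"az":6.5,"x":0.01,"y":-0.2,"z":0,"claw":45},{"ax":0,"ay":0,"az":6.5,"x":0.012,"y":-0.24,"z":0,"claw":45},{"ax":0,"ay":0,"az":6.5,"x":0.014,"y":-0.274,"z":0,"claw":45},{"ax":0,"ay":0,"az":6.5,"x":0.014,"y":-0.274,"z":0,"claw":45},{"ax":0,"ay":0,"az":6.5,"x":0.014,"y":-0.274,"z":0,"claw":45}]}}

```text
time_s: 29.9
tool_pos: [0.5672, -0.1728, 0.2701]
tool_rot: [-180.0, 0.1, 5.1]
force: [0.1, -0.0, -1.8]
grip_width: 0.0496
```

```bash
python3 -c "
from h import *
look('32',[.5684,-.1723,.12],w=35,s=11)
togo([.5684,-.1723,.14],5.3)"
```

```text
29.9 [ 0.5672 -0.1728  0.2701] [-1.7997e+02  7.0000e-02  5.1300e+00] [ 36.3  12.2 -25.7  87.4   5.3  81.7 -74.5] [ 0.1 -0.  -1.8]
side [337.45 159.37] (302, 124)
top [333.2  216.88] (298, 181)
shift [ 0.0006 -0.0019 -0.1305] turn [-0.02 -0.04 -0.07]
```

```bash
python3 -c "
from h import *
for z in (.200,.204):
  print(z,car(unc((397,250),302,124,11),z),car(unc((426,253),302,124,11),z))
# compare green at s28 bottom z .052
for z in(.05,.054): print(car(unc((358,515),335,145,18),z),car(unc((405,522),335,145,18),z))
"
```

```text
0.2 [22.2 63.4] [15.  62.1]
0.204 [21.3 67.8] [14.2 66.5]
[-26.3   0.1] [-34.2  -0.9]
[-26.8   4.1] [-34.7   3.1]
```

Call:
{"name": "step_arm", "arguments": {"series": [{"ax":0,"ay":0,"az":0,"x":0.001,"y":0,"z":-0.04,"claw":45},{"ax":0,"ay":0,"az":0,"x":0.001,"y":0,"z":-0.08,"claw":45},{"ax":0,"ay":0,"az":0,"x":0.001,"y":0,"z":-0.12,"claw":45},{"ax":0,"ay":0,"az":0,"x":0.001,"y":0,"z":-0.145,"claw":45},{"ax":0,"ay":0,"az":0,"x":0.001,"y":0,"z":-0.148,"claw":45},{"ax":0,"ay":0,"az":0,"x":0.001,"y":0,"z":-0.148,"claw":45}]}}

```text
time_s: 30.6
tool_pos: [0.569, -0.1708, 0.1229]
tool_rot: [-180.0, 0.0, 5.4]
force: [-0.0, 0.7, -0.6]
grip_width: 0.0498
```

```bash
python3 -c "
from h import *
look('33',[.5684,-.1723,.06],w=35,s=11)
togo([.5684,-.1723,.082],5.3)"
```

```text
30.6 [ 0.569  -0.1708  0.1229] [-1.7998e+02  5.0000e-02  5.3600e+00] [ 35.5  17.8 -25.3  98.1   8.2  65.9 -76.7] [-0.   0.7 -0.6]
side [335.88 173.71] (300, 138)
top [331.15 219.23] (296, 184)
shift [-0.0015 -0.0008 -0.0421] turn [ 0.05  0.08 -0.02]
```

Call:
{"name": "step_arm", "arguments": {"series": [{"ax":0,"ay":0,"az":0,"x":0,"y":0,"z":-0.003,"claw":45},{"ax":0,"ay":0,"az":0,"x":0,"y":0,"z":-0.006,"claw":45},{"ax":0,"ay":0,"az":0,"x":0,"y":0,"z":-0.008,"claw":45}]}}

```text
time_s: 31.0
tool_pos: [0.5689, -0.1724, 0.1146]
tool_rot: [180.0, 0.0, 5.2]
force: [0.6, 0.2, -1.2]
grip_width: 0.0497
```

Call:
{"name": "step_arm", "arguments": {"series": [{"ax":0,"ay":0,"az":0,"x":0,"y":0,"z":-0.003,"claw":45},{"ax":0,"ay":0,"az":0,"x":0,"y":0,"z":-0.006,"claw":45}]}}

```text
time_s: 31.2
tool_pos: [0.5688, -0.1724, 0.1082]
tool_rot: [180.0, 0.0, 5.2]
force: [-0.6, 0.4, -1.0]
grip_width: 0.0501
```

It's in the pocket without contact. I'll lower fully, checking force, then release.

Call:
{"name": "step_arm", "arguments": {"series": [{"ax":0,"ay":0,"az":0,"x":0,"y":0,"z":-0.006,"claw":45},{"ax":0,"ay":0,"az":0,"x":0,"y":0,"z":-0.012,"claw":45},{"ax":0,"ay":0,"az":0,"x":0,"y":0,"z":-0.018,"claw":45},{"ax":0,"ay":0,"az":0,"x":0,"y":0,"z":-0.022,"claw":45},{"ax":0,"ay":0,"az":0,"x":0,"y":0,"z":-0.023,"claw":45}]}}

```text
time_s: 31.7
tool_pos: [0.5683, -0.1722, 0.0846]
tool_rot: [-180.0, 0.1, 5.2]
force: [-0.4, 0.5, -0.9]
grip_width: 0.0496
```

Call:
{"name": "step_arm", "arguments": {"series": [{"ax":0,"ay":0,"az":0,"x":0,"y":0,"z":0,"claw":63},{"ax":0,"ay":0,"az":0,"x":0,"y":0,"z":0,"claw":63},{"ax":0,"ay":0,"az":0,"x":0,"y":0,"z":0,"claw":63},{"ax":0,"ay":0,"az":0,"x":0,"y":0,"z":0.02,"claw":63},{"ax":0,"ay":0,"az":0,"x":0,"y":0,"z":0.06,"claw":63},{"ax":0,"ay":0,"az":0,"x":0,"y":0,"z":0.11,"claw":66},{"ax":0,"ay":0,"az":0,"x":0.01,"y":0.04,"z":0.15,"claw":66},{"ax":0,"ay":0,"az":-1,"x":0.02,"y":0.08,"z":0.17,"claw":66},{"ax":0,"ay":0,"az":-3,"x":0.03,"y":0.12,"z":0.17,"claw":66},{"ax":0,"ay":0,"az":-5,"x":0.04,"y":0.16,"z":0.17,"claw":66},{"ax":0,"ay":0,"az":-6.5,"x":0.05,"y":0.2,"z":0.17,"claw":66},{"ax":0,"ay":0,"az":-6.5,"x":0.06,"y":0.24,"z":0.17,"claw":66}]}}

```text
time_s: 32.9
tool_pos: [0.6292, 0.0695, 0.2562]
tool_rot: [180.0, -0.0, -1.3]
force: [0.5, 1.0, -0.1]
grip_width: 0.0575
```

Call:
{"name": "step_arm", "arguments": {"series": [{"ax":0,"ay":0,"az":0,"x":0.003,"y":0.04,"z":-0.005,"claw":69},{"ax":0,"ay":0,"az":0,"x":0.006,"y":0.08,"z":-0.01,"claw":69},{"ax":0,"ay":0,"az":0,"x":0.007,"y":0.12,"z":-0.015,"claw":69},{"ax":0,"ay":0,"az":0,"x":0.007,"y":0.16,"z":-0.02,"claw":69},{"ax":0,"ay":0,"az":0,"x":0.007,"y":0.173,"z":-0.02,"claw":69},{"ax":0,"ay":0,"az":0,"x":0.007,"y":0.173,"z":-0.02,"claw":69},{"ax":0,"ay":0,"az":0,"x":0.007,"y":0.173,"z":-0.02,"claw":69}]}}

```text
time_s: 33.6
tool_pos: [0.6364, 0.2392, 0.2358]
tool_rot: [179.9, 0.0, -1.3]
force: [0.1, 0.1, -0.6]
grip_width: 0.0604
```

```bash
python3 -c "
from h import *
look('34',[.635,.241,.18],w=35,s=11)
togo([.6351,.2412,.1638],-1.35)
crop('side34.png','s34k.png',310,130,380,200,10)"
```

```text
33.6 [0.6364 0.2392 0.2358] [ 1.799e+02  1.000e-02 -1.320e+00] [   2.    25.7  -35.    76.9   14.6   82.  -123.7] [ 0.1  0.1 -0.6]
side [250.87 244.06] (215, 209)
top [211.08 195.29] (176, 160)
shift [-0.0018  0.0034 -0.072 ] turn [0.11 0.   0.11]
```

Call:
{"name": "step_arm", "arguments": {"series": [{"ax":0,"ay":0,"az":0,"x":-0.001,"y":0.002,"z":0,"claw":69},{"ax":0,"ay":0,"az":0,"x":-0.001,"y":0.002,"z":-0.03,"claw":69},{"ax":0,"ay":0,"az":0,"x":-0.001,"y":0.002,"z":-0.06,"claw":69},{"ax":0,"ay":0,"az":0,"x":-0.001,"y":0.002,"z":-0.071,"claw":69},{"ax":0,"ay":0,"az":0,"x":-0.001,"y":0.002,"z":-0.071,"claw":69},{"ax":0,"ay":0,"az":0,"x":-0.001,"y":0.002,"z":-0.071,"claw":69}]}}

```text
time_s: 34.3
tool_pos: [0.6356, 0.2425, 0.1658]
tool_rot: [-180.0, -0.0, -1.3]
force: [0.0, 0.4, 0.5]
grip_width: 0.06
```

Call:
{"name": "step_arm", "arguments": {"series": [{"ax":0,"ay":0,"az":0,"x":0,"y":0,"z":0,"claw":50},{"ax":0,"ay":0,"az":0,"x":0,"y":0,"z":0,"claw":45},{"ax":0,"ay":0,"az":0,"x":0,"y":0,"z":0,"claw":45},{"ax":0,"ay":0,"az":0,"x":0,"y":0,"z":0,"claw":45}], "squeeze": 15}}

```text
time_s: 34.7
tool_pos: [0.6356, 0.2429, 0.166]
tool_rot: [-180.0, -0.1, -1.3]
force: [0.8, -0.6, 5.1]
grip_width: 0.0495
```

Call:
{"name": "step_arm", "arguments": {"series": [{"ax":0,"ay":0,"az":0,"x":0,"y":0,"z":0.003,"claw":45},{"ax":0,"ay":0,"az":0,"x":0,"y":0,"z":0.006,"claw":45},{"ax":0,"ay":0,"az":0,"x":0,"y":0,"z":0.006,"claw":45}]}}

```text
time_s: 35.0
tool_pos: [0.6347, 0.2428, 0.1705]
tool_rot: [180.0, 0.1, -1.2]
force: [-0.5, 0.1, -0.6]
grip_width: 0.05
```

```bash
python3 -c "
from h import *
look('35',[.635,.241,.15],w=35,s=11)"
```

```text
35.0 [0.6347 0.2428 0.1705] [ 1.7998e+02  6.0000e-02 -1.2400e+00] [   1.9   27.7  -34.6   81.9   15.8   75.4 -124.9] [-0.5  0.1 -0.6]
side [251.61 251.47] (216, 216)
top [212.21 196.92] (177, 161)
```

Call:
{"name": "step_arm", "arguments": {"series": [{"ax":0,"ay":0,"az":0,"x":-0.01,"y":0,"z":0,"claw":45},{"ax":0,"ay":0,"az":0,"x":-0.02,"y":0.0005,"z":0,"claw":45},{"ax":0,"ay":0,"az":0,"x":-0.028,"y":0.001,"z":0.001,"claw":45},{"ax":0,"ay":0,"az":0,"x":-0.035,"y":0.001,"z":0.004,"claw":45},{"ax":0,"ay":0,"az":0,"x":-0.042,"y":0.001,"z":0.0085,"claw":45},{"ax":0,"ay":0,"az":0,"x":-0.05,"y":0.001,"z":0.012,"claw":45},{"ax":0,"ay":0,"az":0,"x":-0.06,"y":0.001,"z":0.014,"claw":45},{"ax":0,"ay":0,"az":0,"x":-0.07,"y":0.001,"z":0.015,"claw":45},{"ax":0,"ay":0,"az":0,"x":-0.075,"y":0.001,"z":0.04,"claw":45},{"ax":0,"ay":0,"az":0,"x":-0.075,"y":0.001,"z":0.08,"claw":45},{"ax":0,"ay":0,"az":0,"x":-0.08,"y":-0.02,"z":0.1,"claw":45},{"ax":0,"ay":0,"az":0,"x":-0.08,"y":-0.06,"z":0.1,"claw":45}]}}

```text
time_s: 36.3
tool_pos: [0.5544, 0.1875, 0.2746]
tool_rot: [-179.8, -0.3, -0.8]
force: [0.8, -0.4, -0.5]
grip_width: 0.0501
```

Call:
{"name": "step_arm", "arguments": {"series": [{"ax":0,"ay":0,"az":1,"x":-0.004,"y":-0.04,"z":0,"claw":45},{"ax":0,"ay":0,"az":3,"x":-0.008,"y":-0.08,"z":0,"claw":45},{"ax":0,"ay":0,"az":5,"x":-0.012,"y":-0.12,"z":0,"claw":45},{"ax":0,"ay":0,"az":6.5,"x":-0.016,"y":-0.16,"z":0,"claw":45},{"ax":0,"ay":0,"az":6.5,"x":-0.02,"y":-0.2,"z":0,"claw":45},{"ax":0,"ay":0,"az":6.5,"x":-0.024,"y":-0.24,"z":0,"claw":45},{"ax":0,"ay":0,"az":6.5,"x":-0.028,"y":-0.28,"z":0,"claw":45},{"ax":0,"ay":0,"az":6.5,"x":-0.032,"y":-0.32,"z":0,"claw":45},{"ax":0,"ay":0,"az":6.5,"x":-0.034,"y":-0.36,"z":0,"claw":45},{"ax":0,"ay":0,"az":6.5,"x":-0.034,"y":-0.36,"z":0,"claw":45},{"ax":0,"ay":0,"az":6.5,"x":-0.034,"y":-0.36,"z":0,"claw":45}]}}

```text
time_s: 37.4
tool_pos: [0.5202, -0.178, 0.2702]
tool_rot: [-180.0, 0.1, 5.1]
force: [-0.4, 0.9, -1.5]
grip_width: 0.0495
```

```bash
python3 -c "
from h import *
look('36',[.5207,-.1767,.12],w=35,s=11)
togo([.5207,-.1767,.122],5.3)"
```

```text
37.4 [ 0.5202 -0.178   0.2702] [-1.7998e+02  6.0000e-02  5.1000e+00] [ 35.7   6.3 -21.1  93.4   2.3  80.7 -70.6] [-0.4  0.9 -1.5]
side [353.32 163.15] (318, 128)
top [334.84 230.65] (299, 195)
shift [-0.0002 -0.0011 -0.1485] turn [-0.01 -0.03 -0.06]
```

Call:
{"name": "step_arm", "arguments": {"series": [{"ax":0,"ay":0,"az":0,"x":0.0005,"y":0.0005,"z":-0.04,"claw":45},{"ax":0,"ay":0,"az":0,"x":0.0005,"y":0.0005,"z":-0.08,"claw":45},{"ax":0,"ay":0,"az":0,"x":0.0005,"y":0.0005,"z":-0.12,"claw":45},{"ax":0,"ay":0,"az":0,"x":0.0005,"y":0.0005,"z":-0.145,"claw":45},{"ax":0,"ay":0,"az":0,"x":0.0005,"y":0.0005,"z":-0.148,"claw":45},{"ax":0,"ay":0,"az":0,"x":0.0005,"y":0.0005,"z":-0.148,"claw":45}]}}

```text
time_s: 38.1
tool_pos: [0.5216, -0.1753, 0.1228]
tool_rot: [-180.0, 0.1, 5.4]
force: [0.6, -0.2, -0.7]
grip_width: 0.0496
```

```bash
python3 -c "
from h import *
look('37',[.5207,-.1767,.06],w=35,s=11)
crop('side37.png','s37z.png',335,150,370,185,20)
togo([.5207,-.1767,.122],5.3)"
```

```text
38.1 [ 0.5216 -0.1753  0.1228] [-1.7998e+02  5.0000e-02  5.3700e+00] [ 34.8  12.2 -21.2 104.4   4.9  64.4 -72.7] [ 0.6 -0.2 -0.7]
side [351.23 177.47] (316, 142)
top [332.73 232.54] (297, 197)
shift [-0.0017 -0.0006 -0.002 ] turn [ 0.05  0.07 -0.02]
```

Call:
{"name": "step_arm", "arguments": {"series": [{"ax":0,"ay":0,"az":0,"x":0,"y":0,"z":-0.003,"claw":45},{"ax":0,"ay":0,"az":0,"x":0,"y":0,"z":-0.006,"claw":45},{"ax":0,"ay":0,"az":0,"x":0,"y":0,"z":-0.008,"claw":45}]}}

```text
time_s: 38.5
tool_pos: [0.5214, -0.1769, 0.1146]
tool_rot: [180.0, 0.0, 5.2]
force: [1.0, 0.6, -1.0]
grip_width: 0.0498
```

Call:
{"name": "step_arm", "arguments": {"series": [{"ax":0,"ay":0,"az":0,"x":0,"y":0,"z":-0.003,"claw":45},{"ax":0,"ay":0,"az":0,"x":0,"y":0,"z":-0.006,"claw":45}]}}

```text
time_s: 38.7
tool_pos: [0.5213, -0.1769, 0.1082]
tool_rot: [180.0, 0.0, 5.2]
force: [0.5, -0.3, -0.2]
grip_width: 0.0502
```

Call:
{"name": "step_arm", "arguments": {"series": [{"ax":0,"ay":0,"az":0,"x":0,"y":0,"z":-0.006,"claw":45},{"ax":0,"ay":0,"az":0,"x":0,"y":0,"z":-0.012,"claw":45},{"ax":0,"ay":0,"az":0,"x":0,"y":0,"z":-0.018,"claw":45},{"ax":0,"ay":0,"az":0,"x":0,"y":0,"z":-0.022,"claw":45},{"ax":0,"ay":0,"az":0,"x":0,"y":0,"z":-0.023,"claw":45}]}}

```text
time_s: 39.2
tool_pos: [0.5209, -0.1767, 0.0846]
tool_rot: [-180.0, 0.1, 5.3]
force: [-0.2, -0.5, -0.7]
grip_width: 0.0497
```

Call:
{"name": "step_arm", "arguments": {"series": [{"ax":0,"ay":0,"az":0,"x":0,"y":0,"z":0,"claw":63},{"ax":0,"ay":0,"az":0,"x":0,"y":0,"z":0,"claw":63},{"ax":0,"ay":0,"az":0,"x":0,"y":0,"z":0,"claw":63},{"ax":0,"ay":0,"az":0,"x":0,"y":0,"z":0.02,"claw":63},{"ax":0,"ay":0,"az":0,"x":0,"y":0,"z":0.06,"claw":63},{"ax":0,"ay":0,"az":0,"x":0,"y":0,"z":0.11,"claw":66},{"ax":0,"ay":0,"az":0,"x":-0.01,"y":0.04,"z":0.15,"claw":66},{"ax":0,"ay":0,"az":0,"x":-0.02,"y":0.08,"z":0.17,"claw":66},{"ax":0,"ay":0,"az":0,"x":-0.03,"y":0.12,"z":0.17,"claw":66},{"ax":0,"ay":0,"az":0,"x":-0.04,"y":0.16,"z":0.17,"claw":66},{"ax":0,"ay":0,"az":0,"x":-0.05,"y":0.2,"z":0.17,"claw":66},{"ax":0,"ay":0,"az":0,"x":-0.05,"y":0.2,"z":0.17,"claw":66}]}}

```text
time_s: 40.4
tool_pos: [0.4702, 0.0303, 0.2565]
tool_rot: [-180.0, -0.1, 5.8]
force: [-0.1, 0.3, -0.0]
grip_width: 0.0573
```

```bash
python3 -c "
from h import *
look('38',[.5464,-.2056,.06],w=35,s=11)
crop('top38.png','t38v.png',205,230,280,285,10)"
```

```text
40.4 [0.4702 0.0303 0.2565] [-1.7995e+02 -5.0000e-02  5.8400e+00] [ 26.1  -3.5 -31.3 104.2  -1.9  78.8 -89. ] [-0.1  0.3 -0. ]
side [346.44 168.78] (311, 133)
top [340.65 225.3 ] (305, 190)
```

Call:
{"name": "step_arm", "arguments": {"series": [{"ax":0,"ay":0,"az":8,"x":0,"y":-0.02,"z":0.02,"claw":66},{"ax":0,"ay":0,"az":16,"x":0,"y":-0.04,"z":0.04,"claw":60},{"ax":0,"ay":0,"az":24,"x":0,"y":-0.06,"z":0.05,"claw":50},{"ax":0,"ay":0,"az":32,"x":0,"y":-0.08,"z":0.05,"claw":50},{"ax":0,"ay":0,"az":40,"x":0,"y":-0.1,"z":0.05,"claw":50},{"ax":0,"ay":0,"az":48,"x":0,"y":-0.12,"z":0.05,"claw":50},{"ax":0,"ay":0,"az":56,"x":0,"y":-0.12,"z":0.05,"claw":50},{"ax":0,"ay":0,"az":64,"x":0,"y":-0.12,"z":0.05,"claw":50},{"ax":0,"ay":0,"az":72,"x":0,"y":-0.12,"z":0.05,"claw":50},{"ax":0,"ay":0,"az":80,"x":0,"y":-0.12,"z":0.05,"claw":50},{"ax":0,"ay":0,"az":88,"x":0,"y":-0.12,"z":0.05,"claw":50}]}}

```text
time_s: 41.6
tool_pos: [0.4712, -0.0988, 0.3053]
tool_rot: [180.0, 0.0, 93.4]
force: [-1.1, 0.3, -0.5]
grip_width: 0.0436
```

```bash
python3 -c "
from h import *
look('39',[.5464,-.2056,.06],w=35,s=11)
crop('top39.png','t39v.png',200,225,275,275,10)
crop('side39.png','s39v.png',275,240,365,335,8)"
```

```text
41.6 [ 0.4712 -0.0988  0.3053] [1.7999e+02 4.0000e-02 9.3400e+01] [ 29.8  -3.2 -20.1  98.6  -1.1  84.3  13.2] [-1.1  0.3 -0.5]
side [346.44 168.78] (311, 133)
top [340.65 225.3 ] (305, 190)
```

Run:
```python
from h import *
T=('top',[[.062,.095,.008],[.062,-.095,.008],[-.062,-.095,.008],[-.062,.095,.008],[0,.08,.004],[0,-.08,.004]],unc([[82,52],[602,27],[618,372],[95,399],[128,222],[570,205]],200,225,10))
q,r=fit([T],[.4,.1,0]);print('cover',q.round(4),np.degrees(q[2]).round(2),r)
togo([q[0],q[1],.15],90+np.degrees(q[2]))
```

```text
cover [0.4803 0.1757 0.0426] 2.44 [('top', [[0.1, 0.3], [0.1, 0.3], [-0.0, -0.2], [-0.3, -0.3], [0.2, 0.2], [-0.1, -0.3]])]
shift [ 0.0091  0.2742 -0.1553] turn [ 0.04  0.02 -0.67]
```

Call:
{"name": "step_arm", "arguments": {"series": [{"ax":0,"ay":0,"az":-0.7,"x":0.001,"y":0.045,"z":0,"claw":50},{"ax":0,"ay":0,"az":-0.7,"x":0.003,"y":0.09,"z":0,"claw":50},{"ax":0,"ay":0,"az":-0.7,"x":0.005,"y":0.135,"z":0,"claw":50},{"ax":0,"ay":0,"az":-0.7,"x":0.007,"y":0.18,"z":0,"claw":50},{"ax":0,"ay":0,"az":-0.7,"x":0.009,"y":0.225,"z":-0.02,"claw":50},{"ax":0,"ay":0,"az":-0.7,"x":0.009,"y":0.265,"z":-0.06,"claw":50},{"ax":0,"ay":0,"az":-0.7,"x":0.009,"y":0.274,"z":-0.1,"claw":50},{"ax":0,"ay":0,"az":-0.7,"x":0.009,"y":0.274,"z":-0.15,"claw":50},{"ax":0,"ay":0,"az":-0.7,"x":0.009,"y":0.274,"z":-0.2,"claw":50},{"ax":0,"ay":0,"az":-0.7,"x":0.009,"y":0.274,"z":-0.2,"claw":50},{"ax":0,"ay":0,"az":-0.7,"x":0.009,"y":0.274,"z":-0.2,"claw":50}]}}

```text
time_s: 42.8
tool_pos: [0.4807, 0.1766, 0.1058]
tool_rot: [-180.0, 0.0, 92.4]
force: [0.3, 0.7, 0.8]
grip_width: 0.0438
```

```bash
python3 -c "
from h import *
look('40',[.48,.175,.03],w=35,s=11)
togo([.4803,.1752,.0195],92.4)"
```

```text
42.8 [0.4807 0.1766 0.1058] [-1.7996e+02  2.0000e-02  9.2370e+01] [ 12.2  10.6 -38.3 110.    7.4  61.9 -26.7] [0.3 0.7 0.8]
side [319.63 279.58] (284, 244)
top [234.16 245.34] (199, 210)
shift [-0.0024 -0.0023 -0.0888] turn [-0.03  0.29 -0.02]
```

Call:
{"name": "step_arm", "arguments": {"series": [{"ax":0,"ay":0,"az":0,"x":-0.001,"y":-0.0015,"z":-0.04,"claw":50},{"ax":0,"ay":0,"az":0,"x":-0.001,"y":-0.0015,"z":-0.07,"claw":50},{"ax":0,"ay":0,"az":0,"x":-0.001,"y":-0.0015,"z":-0.082,"claw":50},{"ax":0,"ay":0,"az":0,"x":-0.001,"y":-0.0015,"z":-0.085,"claw":50},{"ax":0,"ay":0,"az":0,"x":-0.001,"y":-0.0015,"z":-0.085,"claw":50}]}}

```text
time_s: 43.4
tool_pos: [0.4808, 0.1761, 0.0221]
tool_rot: [179.8, 0.0, 92.5]
force: [-0.5, -0.5, 0.6]
grip_width: 0.0437
```

Call:
{"name": "step_arm", "arguments": {"series": [{"ax":0,"ay":0,"az":0,"x":0,"y":0,"z":0,"claw":50},{"ax":0,"ay":0,"az":0,"x":0,"y":0,"z":0,"claw":50}]}}

```text
time_s: 43.6
tool_pos: [0.4806, 0.176, 0.022]
tool_rot: [179.8, 0.0, 92.5]
force: [-0.7, -0.8, -0.3]
grip_width: 0.0435
```

```bash
python3 -c "
from h import *
look('41',[.48,.175,.03],w=35,s=11)
togo([.4803,.1752,.0195],92.4)"
```

```text
43.6 [0.4806 0.176  0.022 ] [1.7981e+02 3.0000e-02 9.2540e+01] [  9.9  17.4 -36.7 114.   13.1  52.5 -31.1] [-0.7 -0.8 -0.3]
side [319.63 279.58] (284, 244)
top [234.16 245.34] (199, 210)
shift [ 0.0003 -0.0006 -0.0019] turn [ 0.04  0.13 -0.14]
```

Call:
{"name": "step_arm", "arguments": {"series": [{"ax":0,"ay":0,"az":0,"x":0,"y":0,"z":0,"claw":30},{"ax":0,"ay":0,"az":0,"x":0,"y":0,"z":0,"claw":10},{"ax":0,"ay":0,"az":0,"x":0,"y":0,"z":0,"claw":10},{"ax":0,"ay":0,"az":0,"x":0,"y":0,"z":0,"claw":10},{"ax":0,"ay":0,"az":0,"x":0,"y":0,"z":0,"claw":10}], "squeeze": 40}}

```text
time_s: 44.2
tool_pos: [0.4794, 0.1756, 0.0205]
tool_rot: [180.0, 0.0, 92.5]
force: [0.7, 0.4, 0.5]
grip_width: 0.0177
```

Call:
{"name": "step_arm", "arguments": {"series": [{"ax":0,"ay":0,"az":0,"x":0,"y":0,"z":0.01,"claw":10},{"ax":0,"ay":0,"az":0,"x":0,"y":0,"z":0.04,"claw":10},{"ax":0,"ay":0,"az":0,"x":0,"y":0,"z":0.08,"claw":10},{"ax":0,"ay":0,"az":0,"x":0,"y":0,"z":0.12,"claw":10},{"ax":0,"ay":0,"az":0,"x":0,"y":0,"z":0.16,"claw":10},{"ax":0,"ay":0,"az":0,"x":0,"y":0,"z":0.2,"claw":10},{"ax":0,"ay":0,"az":0,"x":0,"y":0,"z":0.22,"claw":10},{"ax":0,"ay":0,"az":0,"x":0,"y":0,"z":0.22,"claw":10}]}}

```text
time_s: 45.0
tool_pos: [0.4806, 0.1765, 0.2437]
tool_rot: [179.6, 0.0, 92.6]
force: [-0.0, -0.2, -3.8]
grip_width: 0.0177
```

```bash
python3 -c "
from h import *
look('42',[.48,.175,.23],w=45,s=8)"
```

```text
45.0 [0.4806 0.1765 0.2437] [1.7964e+02 1.0000e-02 9.2570e+01] [ 14.8   2.8 -38.9 100.4   1.9  77.1 -21.9] [-0.  -0.2 -3.8]
side [324.14 232.45] (279, 187)
top [229.07 240.21] (184, 195)
```

Run:
```python
from h import *
o=status.get_obs(); print(o['tool_pos'],o['tool_rot'])
z0=o['tool_pos'][2]-.0205
X=[[.062,-.095,z0+.008],[-.062,-.095,z0+.008],[-.062,.095,z0+.008],[0,-.08,z0+.006]]
T=('top',X,unc([[597,200],[608,513],[127,533],[562,353]],184,195,8))
q,r=fit([T],[.48,.17,0.04]); print(q,np.degrees(q[2]),r)
```

```text
[0.47856873 0.17537565 0.23954807] [-1.79955889e+02  8.19014925e-02  9.25560087e+01]
[0.4803586  0.17570155 0.03887459] 2.227349663368435 [('top', [[-0.2, 0.0], [-0.0, -0.3], [0.0, -0.1], [0.3, 0.4]])]
```

Call:
{"name": "step_arm", "arguments": {"series": [{"ax":0,"ay":0,"az":0.5,"x":0.007,"y":-0.04,"z":0,"claw":10},{"ax":0,"ay":0,"az":1,"x":0.014,"y":-0.08,"z":0,"claw":10},{"ax":0,"ay":0,"az":1.5,"x":0.021,"y":-0.12,"z":0,"claw":10},{"ax":0,"ay":0,"az":2,"x":0.028,"y":-0.16,"z":0,"claw":10},{"ax":0,"ay":0,"az":2.5,"x":0.035,"y":-0.2,"z":0,"claw":10},{"ax":0,"ay":0,"az":2.7,"x":0.042,"y":-0.24,"z":0,"claw":10},{"ax":0,"ay":0,"az":2.7,"x":0.049,"y":-0.28,"z":0,"claw":10},{"ax":0,"ay":0,"az":2.7,"x":0.056,"y":-0.32,"z":0,"claw":10},{"ax":0,"ay":0,"az":2.7,"x":0.063,"y":-0.36,"z":0,"claw":10},{"ax":0,"ay":0,"az":2.7,"x":0.068,"y":-0.382,"z":-0.01,"claw":10},{"ax":0,"ay":0,"az":2.7,"x":0.068,"y":-0.382,"z":-0.04,"claw":10},{"ax":0,"ay":0,"az":2.7,"x":0.068,"y":-0.382,"z":-0.04,"claw":10}]}}

```text
time_s: 46.3
tool_pos: [0.5429, -0.2058, 0.1932]
tool_rot: [-179.3, -0.3, 95.2]
force: [-0.9, 0.2, -5.7]
grip_width: 0.0178
```

Call:
{"name": "step_arm", "arguments": {"series": [{"ax":0,"ay":0,"az":0,"x":0,"y":0,"z":-0.01,"claw":10},{"ax":0,"ay":0,"az":0,"x":0,"y":0,"z":-0.02,"claw":10},{"ax":0,"ay":0,"az":0,"x":0,"y":0,"z":-0.02,"claw":10},{"ax":0,"ay":0,"az":0,"x":0,"y":0,"z":-0.02,"claw":10}]}}

```text
time_s: 46.7
tool_pos: [0.5475, -0.2059, 0.1808]
tool_rot: [180.0, 0.1, 95.3]
force: [-0.3, -0.8, -3.7]
grip_width: 0.0179
```

```bash
python3 -c "
from h import *
look('43',[.547,-.206,.15],w=45,s=8)
togo([.547,-.2064,.1655],95.2)"
```

```text
46.7 [ 0.5475 -0.2059  0.1808] [1.7995e+02 6.0000e-02 9.5300e+01] [ 35.5  13.3 -20.2  96.    4.9  71.5  19.5] [-0.3 -0.8 -3.7]
side [349.18 146.77] (304, 101)
top [344.41 221.86] (299, 176)
shift [-0.0009 -0.0001 -0.0159] turn [ 0.08  0.12 -0.07]
```

```bash
python3 - <<'E'
from h import *
crop('side43.png','s43h.png',335,150,355,180,24)
crop('top43.png','t43h.png',312,212,332,236,24)
E
python3 - <<'E'
from h import *
o=status.get_obs(); zb=o['tool_pos'][2]-.0205; print(o['tool_pos'],o['tool_rot'],zb)
for z in (zb+.004,zb+.007): print('hole side',car((343.1,162.0),z))
for p in ((342.6,169.6),(343.3,170)):print('pin side',car(p,.133))
c,s=np.cos(np.radians(5.2)),np.sin(np.radians(5.2))
def cart(p,z):
    d=onplane('top',p,z)-[.5464,-.2056,0]; return (1000*np.array([c*d[0]+s*d[1],-s*d[0]+c*d[1]])).round(1)
print('hole top',cart((321.2,223.2),zb+.006))
print('pin top',cart((318.55,225.75),.125),cart((319.3,226),.125))
crop('top22.png','t22p.png',310,215,330,237,24);crop('side39.png','s39p.png',335,160,355,185,24)
E
```

```text
[ 0.54785386 -0.20628735  0.18139396] [1.79891665e+02 9.36793569e-02 9.52719385e+01] 0.16089396354404717
hole side [-1.7 82.6]
hole side [-2.3 85.7]
pin side [-2.5 80.2]
pin side [-4.8 81.1]
hole top [ 1.6 80. ]
pin top [-1.3 85.4] [-2.4 82.9]
```

Run:
```python
from h import *
c,s=np.cos(np.radians(5.2)),np.sin(np.radians(5.2))
def cart(p,z):
    d=onplane('top',p,z)-[.5464,-.2056,0]; return (1000*np.array([c*d[0]+s*d[1],-s*d[0]+c*d[1]])).round(1)
print('post top',cart((319.7,226.5),.112),cart((319.8,226.7),.125))
print('pin tip s39',car((343.3,170.4),.134),'base',car((342.5,176.5),.113), 's43 base', car((342.6,176.9),.113))
# post shoulder corners side38/39c : crop11 origin (311,133)
for p in ((250,430),(235,478),(462,490),(452,525)): print(p,car(unc(p,311,133,11),.112))
for y in (.08,):
  q=[.5464,-.2056,np.radians(5.2)]
  for z in (.112,.127,.135): print(z,proj('side',tw(q,[[0,y,z]])),proj('top',tw(q,[[0,y,z]])))
```

```text
post top [-2.8 80.4] [-5.  81.5]
pin tip s39 [-5.4 83.6] base [-5.9 87.3] s43 base [-6.6 88.8]
(250, 430) [24.4 76.2]
(235, 478) [23.4 94.5]
(462, 490) [-33.5  79.1]
(452, 525) [-34.1  92.2]
0.112 [[341.12306867 174.52493467]] [[319.71174399 225.67888813]]
0.127 [[341.57265924 170.8367948 ]] [[320.12488261 225.14471822]]
0.135 [[341.81555211 168.84426439]] [[320.3482709  224.85588706]]
```

Call:
{"name": "step_arm", "arguments": {"series": [{"ax":0,"ay":0,"az":0,"x":-0.003,"y":0,"z":-0.005,"claw":10},{"ax":0,"ay":0,"az":0,"x":-0.003,"y":0,"z":-0.012,"claw":10},{"ax":0,"ay":0,"az":0,"x":-0.003,"y":0,"z":-0.016,"claw":10},{"ax":0,"ay":0,"az":0,"x":-0.003,"y":0,"z":-0.016,"claw":10},{"ax":0,"ay":0,"az":0,"x":-0.003,"y":0,"z":-0.016,"claw":10}]}}

```text
time_s: 47.3
tool_pos: [0.5443, -0.2064, 0.1643]
tool_rot: [180.0, 0.0, 95.2]
force: [-0.4, -1.1, -3.7]
grip_width: 0.0176
```

```bash
python3 -c "
from h import *
look('44',[.547,-.206,.15],w=45,s=8)
crop('side44.png','s44h.png',335,155,360,185,22)
crop('top44.png','t44h.png',312,212,332,236,24)"
```

```text
47.3 [ 0.5443 -0.2064  0.1643] [1.7998e+02 4.0000e-02 9.5240e+01] [ 35.6  13.7 -20.2  97.5   5.   69.6  19.5] [-0.4 -1.1 -3.7]
side [349.18 146.77] (304, 101)
top [344.41 221.86] (299, 176)
```

Run:
```python
from h import *
c,s=np.cos(np.radians(5.2)),np.sin(np.radians(5.2))
def cart(p,z):
    d=onplane('top',p,z)-[.5464,-.2056,0]; return (1000*np.array([c*d[0]+s*d[1],-s*d[0]+c*d[1]])).round(1)
for z in (.148,.1518):print(car((344.1,166.1),z),cart((320.8,224.6),z))
# plate corners side44c (304,101) s8: (+x,+y) and (-x,+y) top-face
for p in ((143,520),(475,590)): print(car(unc(p,304,101,8),.1518))
```

```text
[-5.6 80.3] [-0.8 79.8]
[-6.2 84.2] [-1.2 80.2]
[ 54.3 103.2]
[-63.5  98.1]
```

Call:
{"name": "step_arm", "arguments": {"series": [{"ax":0,"ay":0,"az":0,"x":0,"y":0,"z":-0.005,"claw":10},{"ax":0,"ay":0,"az":0,"x":0,"y":0,"z":-0.009,"claw":10},{"ax":0,"ay":0,"az":0,"x":0,"y":0,"z":-0.012,"claw":10}]}}

```text
time_s: 47.7
tool_pos: [0.5441, -0.2063, 0.1518]
tool_rot: [-180.0, 0.0, 95.3]
force: [-0.3, 0.3, -4.3]
grip_width: 0.018
```

Underside is at about 0.131 m and free. I'll continue onto the pins.

Call:
{"name": "step_arm", "arguments": {"series": [{"ax":0,"ay":0,"az":0,"x":0,"y":0,"z":-0.003,"claw":10},{"ax":0,"ay":0,"az":0,"x":0,"y":0,"z":-0.006,"claw":10}]}}

```text
time_s: 47.9
tool_pos: [0.5445, -0.2063, 0.1462]
tool_rot: [180.0, 0.0, 95.3]
force: [0.2, -0.8, -3.9]
grip_width: 0.0176
```

Call:
{"name": "step_arm", "arguments": {"series": [{"ax":0,"ay":0,"az":0,"x":0,"y":0,"z":-0.004,"claw":10},{"ax":0,"ay":0,"az":0,"x":0,"y":0,"z":-0.008,"claw":10},{"ax":0,"ay":0,"az":0,"x":0,"y":0,"z":-0.011,"claw":10}]}}

```text
time_s: 48.2
tool_pos: [0.5445, -0.2063, 0.1352]
tool_rot: [179.9, 0.0, 95.3]
force: [0.6, -0.1, -3.3]
grip_width: 0.0177
```

Call:
{"name": "step_arm", "arguments": {"series": [{"ax":0,"ay":0,"az":0,"x":0,"y":0,"z":-0.0015,"claw":10},{"ax":0,"ay":0,"az":0,"x":0,"y":0,"z":-0.003,"claw":10},{"ax":0,"ay":0,"az":0,"x":0,"y":0,"z":-0.003,"claw":10}]}}

```text
time_s: 48.5
tool_pos: [0.5445, -0.2063, 0.1325]
tool_rot: [180.0, 0.1, 95.3]
force: [1.0, -0.1, -4.0]
grip_width: 0.0182
```

```bash
python3 -c "
from h import *
look('45',[.547,-.206,.12],w=45,s=8)"
```

```text
48.5 [ 0.5445 -0.2063  0.1325] [1.7995e+02 5.0000e-02 9.5250e+01] [ 35.4  15.2 -20.   99.5   5.7  66.2  19. ] [ 1.  -0.1 -4. ]
side [348.19 154.29] (303, 109)
top [343.15 222.99] (298, 177)
```

Call:
{"name": "step_arm", "arguments": {"series": [{"ax":0,"ay":0,"az":0,"x":0,"y":0,"z":-0.001,"claw":10},{"ax":0,"ay":0,"az":0,"x":0,"y":0,"z":-0.002,"claw":10},{"ax":0,"ay":0,"az":0,"x":0,"y":0,"z":-0.002,"claw":10}]}}

```text
time_s: 48.9
tool_pos: [0.5445, -0.2064, 0.1325]
tool_rot: [179.9, 0.1, 95.2]
force: [-2.6, 1.6, 6.8]
grip_width: 0.0178
```

Contact: the cover is seated. I'll release it and lift.

Call:
{"name": "step_arm", "arguments": {"series": [{"ax":0,"ay":0,"az":0,"x":0,"y":0,"z":0.001,"claw":30},{"ax":0,"ay":0,"az":0,"x":0,"y":0,"z":0.001,"claw":40},{"ax":0,"ay":0,"az":0,"x":0,"y":0,"z":0.001,"claw":40},{"ax":0,"ay":0,"az":0,"x":0,"y":0,"z":0.02,"claw":40},{"ax":0,"ay":0,"az":0,"x":0,"y":0,"z":0.06,"claw":40},{"ax":0,"ay":0,"az":0,"x":0,"y":0,"z":0.1,"claw":20},{"ax":0,"ay":0,"az":0,"x":0,"y":0.03,"z":0.13,"claw":0},{"ax":0,"ay":0,"az":0,"x":0,"y":0.07,"z":0.15,"claw":0},{"ax":0,"ay":0,"az":0,"x":0,"y":0.11,"z":0.15,"claw":0},{"ax":0,"ay":0,"az":0,"x":0,"y":0.15,"z":0.15,"claw":0},{"ax":0,"ay":0,"az":0,"x":0,"y":0.19,"z":0.15,"claw":0},{"ax":0,"ay":0,"az":0,"x":0,"y":0.22,"z":0.15,"claw":0}]}}

```text
time_s: 50.1
tool_pos: [0.544, 0.0167, 0.2806]
tool_rot: [179.9, 0.0, 95.4]
force: [0.2, 0.7, -0.5]
grip_width: 0.0004
```

```bash
python3 -c "
from h import *
look('46',[.53,-.206,.12],w=40,s=9)"
```

```text
50.1 [0.544  0.0167 0.2806] [1.7994e+02 2.0000e-02 9.5380e+01] [ 23.2   5.9 -29.8  93.    3.   81.8  -1.5] [ 0.2  0.7 -0.5]
side [353.61 155.94] (313, 115)
top [343.3 227.9] (303, 187)
```

```bash
python3 - <<'E'
from h import *
togo([0.40,-0.22,0.281],5.3)
E
grep -n "def togo" -A14 h.py
```

```text
shift [-1.440e-01 -2.399e-01  2.000e-04] turn [-1.000e-02  1.300e-01 -9.045e+01]
33:def togo(pos,yaw):
34-    o=status.get_obs(); a=R.from_euler('xyz',o['tool_rot'],degrees=True); b=R.from_euler('xyz',[180,0,yaw],degrees=True)
35-    print('shift',(np.array(pos)-o['tool_pos']).round(4),'turn',np.degrees((b*a.inv()).as_rotvec()).round(2))
36-def car(p,z):
37-    c,s=np.cos(np.radians(5.2)),np.sin(np.radians(5.2))
38-    d=onplane('side',p,z)-[.5464,-.2056,0]; return np.array([c*d[0]+s*d[1],-s*d[0]+c*d[1]]).round(4)*1000
39-# pocket outline (side px): ul (far-x,-y side), etc.
40-PK={'p1':[(356.25,165),(353.4,174),(357.5,174.7),(360.3,165.6)],'p3':[(340.6,163.75),(338,170),(342.6,170),(345,163.75)]}
41-def ov(src,out,pk,x0=335,y0=145,w=40,s=18):
42-    im=cv2.imread('pics/'+src)[y0:y0+w,x0:x0+w]; im=cv2.resize(im,None,fx=s,fy=s,interpolation=cv2.INTER_CUBIC)
43-    pts=[(int((u-x0+.5)*s),int((v-y0+.5)*s)) for u,v in PK[pk]]
44-    for a,b in zip(pts[:-1],pts[1:]): cv2.line(im,a,b,(255,0,255),1)
45-    cv2.imwrite('pics/'+out,im)
```

Call:
{"name": "step_arm", "arguments": {"series": [{"ax":0,"ay":0,"az":-8.2,"x":-0.013,"y":-0.022,"z":0,"claw":0},{"ax":0,"ay":0,"az":-16.4,"x":-0.026,"y":-0.044,"z":0,"claw":0},{"ax":0,"ay":0,"az":-24.6,"x":-0.039,"y":-0.066,"z":0,"claw":0},{"ax":0,"ay":0,"az":-32.8,"x":-0.052,"y":-0.088,"z":0,"claw":0},{"ax":0,"ay":0,"az":-41,"x":-0.065,"y":-0.11,"z":0,"claw":0},{"ax":0,"ay":0,"az":-49.2,"x":-0.078,"y":-0.132,"z":0,"claw":0},{"ax":0,"ay":0,"az":-57.4,"x":-0.091,"y":-0.154,"z":0,"claw":0},{"ax":0,"ay":0,"az":-65.6,"x":-0.104,"y":-0.176,"z":0,"claw":0},{"ax":0,"ay":0,"az":-73.8,"x":-0.117,"y":-0.198,"z":0,"claw":0},{"ax":0,"ay":0,"az":-82,"x":-0.13,"y":-0.22,"z":0,"claw":0},{"ax":0,"ay":0,"az":-90.4,"x":-0.144,"y":-0.238,"z":0,"claw":0},{"ax":0,"ay":0,"az":-90.4,"x":-0.144,"y":-0.238,"z":0,"claw":0}]}}

```text
time_s: 51.4
tool_pos: [0.3978, -0.2283, 0.2803]
tool_rot: [179.9, 0.1, 4.3]
force: [0.6, 0.3, 0.8]
grip_width: 0.0004
```

Run:
```python
from h import *
look('50',(.46,-.215,.15),80,9)
print(status.get_obs()['qpos'])
togo([0.380,-0.221,0.169],5.3)
```

```text
51.4 [ 0.3978 -0.2283  0.2803] [1.7991e+02 1.1000e-01 4.3100e+00] [ 41.1  -5.7 -13.5 103.9  -1.2  81.7 -57.9] [0.6 0.3 0.8]
side [378.72 153.37] (298, 73)
top [347.88 247.64] (267, 167)
[ 40.9444398   -5.7169621  -13.78203789 103.86020696  -1.34577654
  81.71371397 -57.75151907]
shift [-0.02    0.0039 -0.1114] turn [ 0.02 -0.03  0.47]
```

View pics/side50.png

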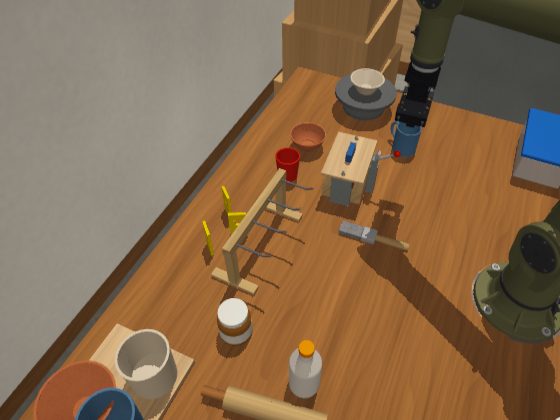

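View pics/top50.png

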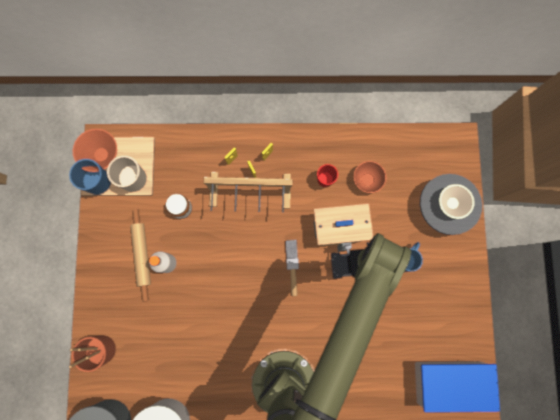

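Call:
{"name": "step_arm", "arguments": {"series": [{"ax":0,"ay":0,"az":0.5,"x":-0.022,"y":0.004,"z":0,"claw":0},{"ax":0,"ay":0,"az":0.5,"x":-0.022,"y":0.004,"z":-0.03,"claw":0},{"ax":0,"ay":0,"az":0.5,"x":-0.022,"y":0.004,"z":-0.06,"claw":0},{"ax":0,"ay":0,"az":0.5,"x":-0.022,"y":0.004,"z":-0.09,"claw":0},{"ax":0,"ay":0,"az":0.5,"x":-0.022,"y":0.004,"z":-0.112,"claw":0},{"ax":0,"ay":0,"az":0.5,"x":-0.022,"y":0.004,"z":-0.112,"claw":0},{"ax":0,"ay":0,"az":0.5,"x":-0.022,"y":0.004,"z":-0.112,"claw":0}]}}

```text
time_s: 52.2
tool_pos: [0.379, -0.2198, 0.1689]
tool_rot: [180.0, 0.0, 5.5]
force: [-0.0, -0.6, -0.0]
grip_width: 0.0005
```

Run:
```python
from h import *
look('51',(.42,-.215,.15),70,9)
```

```text
52.2 [ 0.379  -0.2198  0.1689] [1.7998e+02 4.0000e-02 5.4700e+00] [ 41.2  -4.6 -13.8 115.8  -1.1  68.7 -56.7] [-0.  -0.6 -0. ]
side [392.14 157.37] (322, 87)
top [348.25 259.65] (278, 189)
```

View pics/side51c.png

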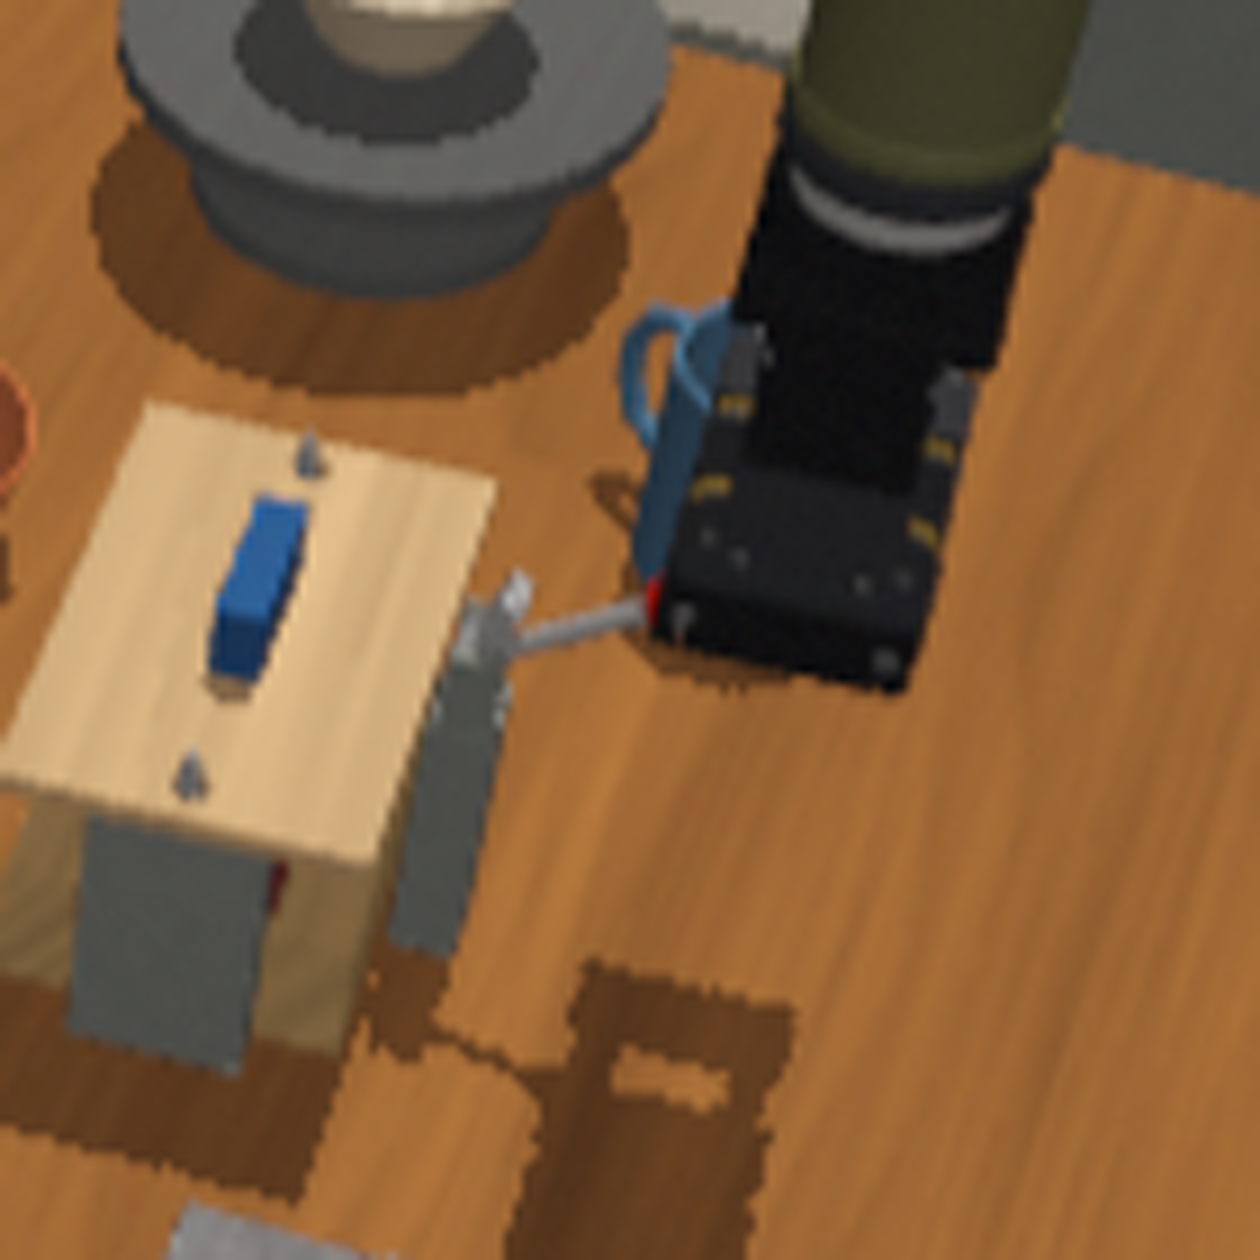

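Call:
{"name": "step_arm", "arguments": {"series": [{"ax":0,"ay":0,"az":0,"x":0.008,"y":0.001,"z":0,"claw":0},{"ax":0,"ay":0,"az":0,"x":0.016,"y":0.0015,"z":0.002,"claw":0},{"ax":0,"ay":0,"az":0,"x":0.022,"y":0.002,"z":0.008,"claw":0},{"ax":0,"ay":0,"az":0,"x":0.028,"y":0.0025,"z":0.0135,"claw":0},{"ax":0,"ay":0,"az":0,"x":0.035,"y":0.003,"z":0.018,"claw":0},{"ax":0,"ay":0,"az":0,"x":0.042,"y":0.004,"z":0.022,"claw":0},{"ax":0,"ay":0,"az":0,"x":0.05,"y":0.0045,"z":0.025,"claw":0},{"ax":0,"ay":0,"az":0,"x":0.058,"y":0.005,"z":0.028,"claw":0},{"ax":0,"ay":0,"az":0,"x":0.065,"y":0.006,"z":0.029,"claw":0},{"ax":0,"ay":0,"az":0,"x":0.072,"y":0.0065,"z":0.029,"claw":0},{"ax":0,"ay":0,"az":0,"x":0.072,"y":0.0065,"z":0.029,"claw":0}]}}

```text
time_s: 53.4
tool_pos: [0.4516, -0.213, 0.1971]
tool_rot: [-180.0, 0.0, 5.4]
force: [0.1, 0.1, 0.1]
grip_width: 0.0007
```

Run:
```python
from h import *
look('52',(.46,-.215,.15),70,9)
```

```text
53.4 [ 0.4516 -0.213   0.1971] [-1.7997e+02  1.0000e-02  5.4300e+00] [ 38.4   1.9 -16.4 106.2   0.6  72.  -62.8] [0.1 0.1 0.1]
side [378.72 153.37] (308, 83)
top [347.88 247.64] (277, 177)
```

View pics/side52c.png

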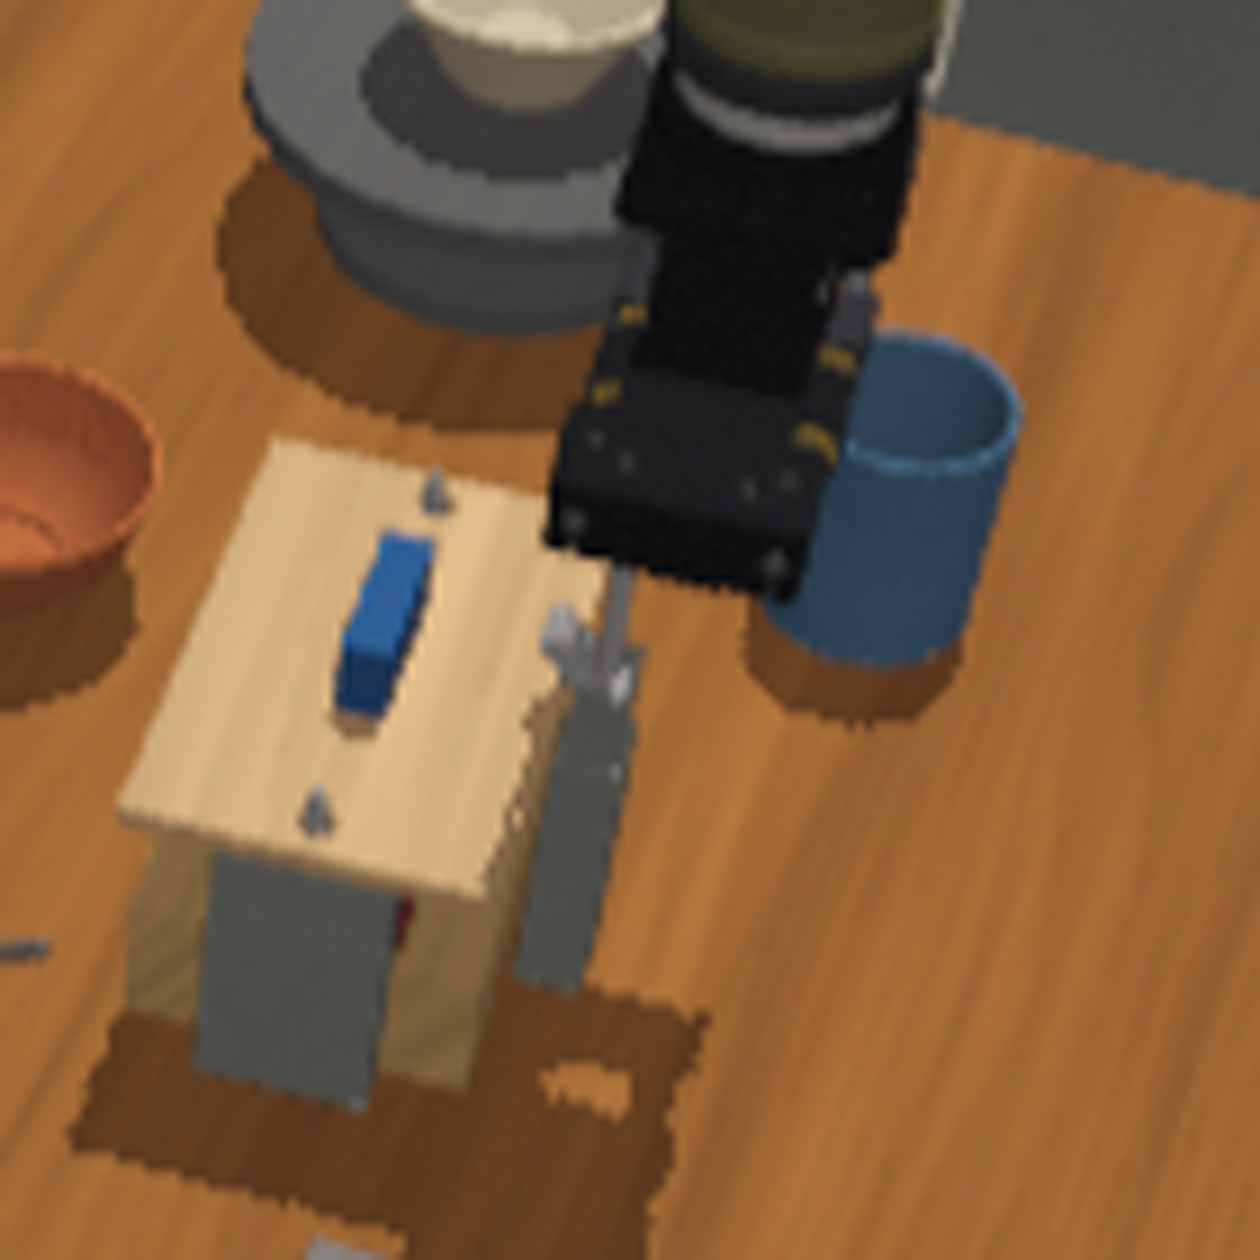

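Call:
{"name": "step_arm", "arguments": {"series": [{"ax":0,"ay":0,"az":0,"x":0.007,"y":0.0005,"z":0,"claw":0},{"ax":0,"ay":0,"az":0,"x":0.014,"y":0.001,"z":-0.001,"claw":0},{"ax":0,"ay":0,"az":0,"x":0.021,"y":0.002,"z":-0.002,"claw":0},{"ax":0,"ay":0,"az":0,"x":0.028,"y":0.0025,"z":-0.004,"claw":0},{"ax":0,"ay":0,"az":0,"x":0.034,"y":0.003,"z":-0.007,"claw":0},{"ax":0,"ay":0,"az":0,"x":0.04,"y":0.0035,"z":-0.01,"claw":0},{"ax":0,"ay":0,"az":0,"x":0.045,"y":0.004,"z":-0.014,"claw":0},{"ax":0,"ay":0,"az":0,"x":0.049,"y":0.0045,"z":-0.018,"claw":0},{"ax":0,"ay":0,"az":0,"x":0.053,"y":0.0045,"z":-0.022,"claw":0},{"ax":0,"ay":0,"az":0,"x":0.056,"y":0.005,"z":-0.025,"claw":0},{"ax":0,"ay":0,"az":0,"x":0.058,"y":0.005,"z":-0.026,"claw":0},{"ax":0,"ay":0,"az":0,"x":0.058,"y":0.005,"z":-0.026,"claw":0}]}}

```text
time_s: 54.7
tool_pos: [0.5069, -0.2089, 0.1719]
tool_rot: [-180.0, 0.3, 5.3]
force: [-6.1, 0.6, 7.0]
grip_width: 0.0006
```

Run:
```python
from h import *
look('53',(.50,-.215,.15),70,9)
```

```text
54.7 [ 0.5069 -0.2089  0.1719] [-180.      0.26    5.32] [ 35.7   9.3 -17.7 101.5   3.1  69.9 -67.6] [-6.1  0.6  7. ]
side [365.49 149.43] (295, 79)
top [347.51 235.72] (277, 165)
```

View pics/side53c.png

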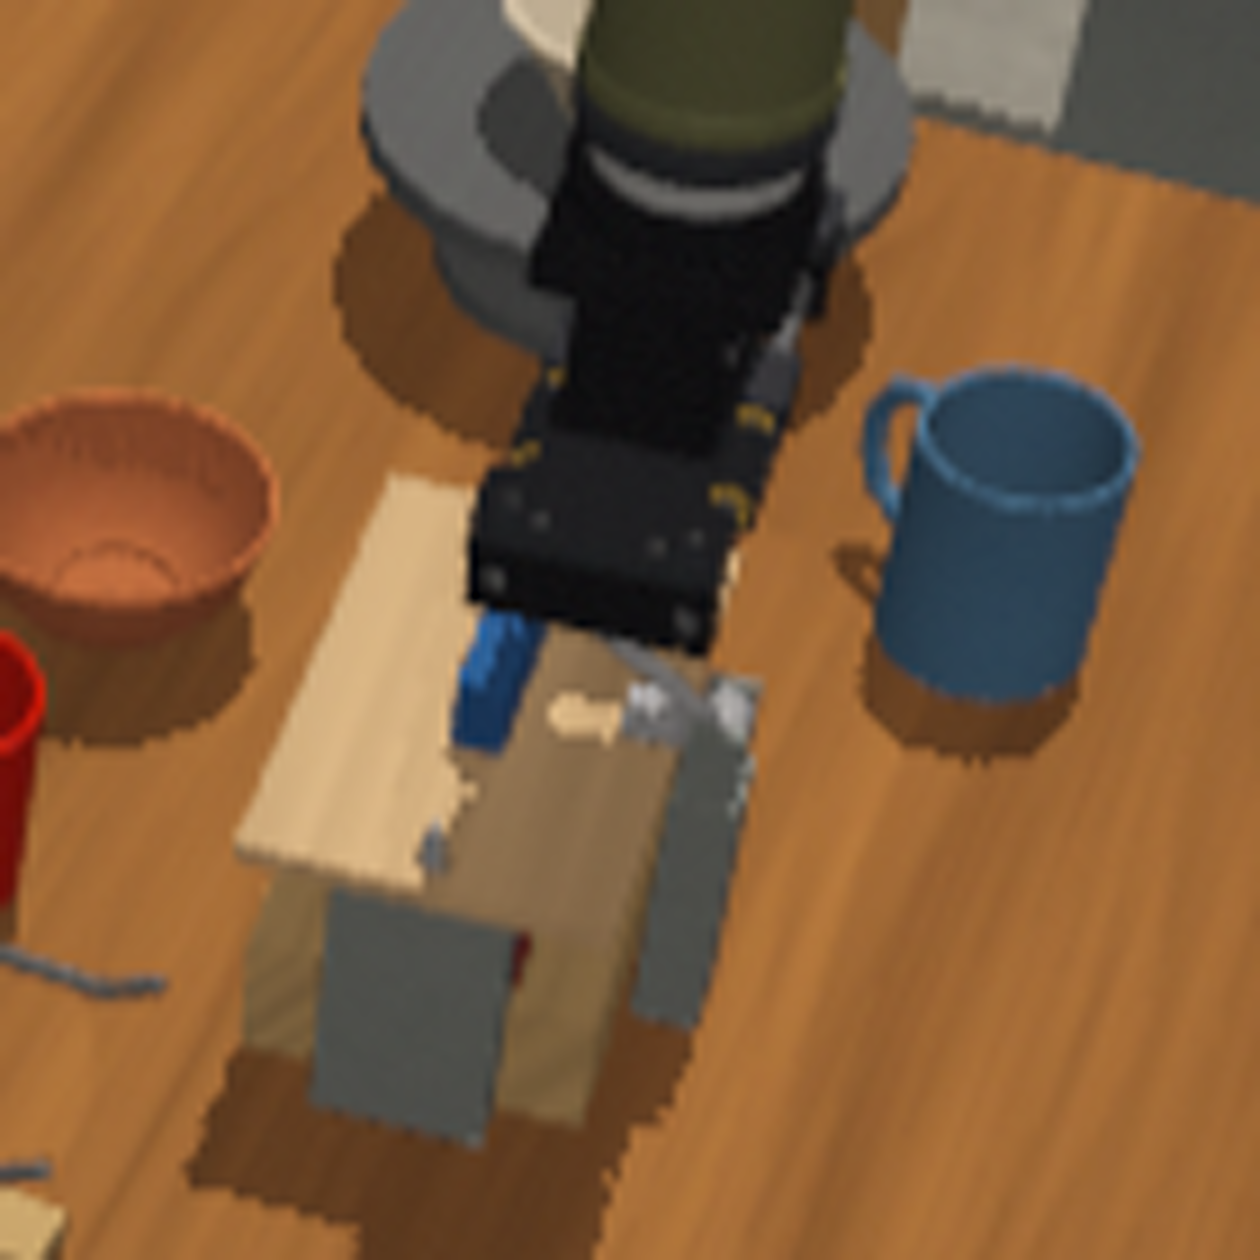

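Call:
{"name": "step_arm", "arguments": {"series": [{"ax":0,"ay":0,"az":0,"x":0.002,"y":0,"z":-0.001,"claw":0},{"ax":0,"ay":0,"az":0,"x":0.004,"y":0,"z":-0.002,"claw":0},{"ax":0,"ay":0,"az":0,"x":0.004,"y":0,"z":-0.002,"claw":0},{"ax":0,"ay":0,"az":0,"x":0.004,"y":0,"z":-0.002,"claw":0}]}}

```text
time_s: 55.2
tool_pos: [0.5077, -0.2091, 0.1711]
tool_rot: [-180.0, 0.6, 5.3]
force: [-16.1, 3.0, 18.5]
grip_width: 0.0005
```

End stop reached (force rose to 24 N with hardly any motion). Back off outwards, then up.

Call:
{"name": "step_arm", "arguments": {"series": [{"ax":0,"ay":0,"az":0,"x":-0.012,"y":-0.001,"z":0.006,"claw":0},{"ax":0,"ay":0,"az":0,"x":-0.03,"y":-0.003,"z":0.02,"claw":0},{"ax":0,"ay":0,"az":0,"x":-0.04,"y":0.02,"z":0.06,"claw":0},{"ax":0,"ay":0,"az":0,"x":-0.04,"y":0.06,"z":0.09,"claw":0},{"ax":0,"ay":0,"az":0,"x":-0.04,"y":0.1,"z":0.11,"claw":0},{"ax":0,"ay":0,"az":0,"x":-0.04,"y":0.14,"z":0.11,"claw":0},{"ax":0,"ay":0,"az":0,"x":-0.04,"y":0.18,"z":0.11,"claw":0},{"ax":0,"ay":0,"az":0,"x":-0.04,"y":0.22,"z":0.11,"claw":0},{"ax":0,"ay":0,"az":0,"x":-0.04,"y":0.25,"z":0.11,"claw":0},{"ax":0,"ay":0,"az":0,"x":-0.04,"y":0.25,"z":0.11,"claw":0}]}}

```text
time_s: 56.2
tool_pos: [0.472, 0.0468, 0.2797]
tool_rot: [-179.9, -0.0, 5.8]
force: [1.0, 0.5, -0.2]
grip_width: 0.0003
```

Run:
```python
from h import *
look('54',(.53,-.21,.12),70,9)
for th in (0,.15,.3):
    l=.95-th; print(th,proj('top',[.4695+.07*np.sin(l)*.996,-.213+.07*np.sin(l)*.09,.128+.07*np.cos(l)]),proj('side',[.4695+.07*np.sin(l)*.996,-.213+.07*np.sin(l)*.09,.128+.07*np.cos(l)]))
c,s=np.cos(np.radians(5.2)),np.sin(np.radians(5.2))
for dx,dy in ((0,-.08),(0,.08),(-.062,-.095),(-.062,.095),(.062,.095),(.062,-.095)):
    print(dx,dy,proj('top',[.546+c*dx-s*dy,-.206+s*dx+c*dy,.12]))
```

```text
56.2 [0.472  0.0468 0.2797] [-1.7994e+02 -4.0000e-02  5.8400e+00] [ 24.6  -3.6 -31.6 101.7  -2.   81.4 -90.8] [ 1.   0.5 -0.2]
side [354.06 155.1 ] (284, 85)
top [344.46 227.9 ] (274, 157)
0 [[345.97629722 227.31786755]] [[356.85317567 143.5662145 ]]
0.15 [[346.57962778 229.03927499]] [[359.44918019 141.98602982]]
0.3 [[347.18108433 231.15638423]] [[362.4144714  140.76661735]]
0 -0.08 [[366.21192284 221.04649243]]
0 0.08 [[320.05006791 225.51025508]]
-0.062 -0.095 [[372.86585696 238.51959416]]
-0.062 0.095 [[317.71765885 243.90792603]]
0.062 0.095 [[313.72727321 208.1709804 ]]
0.062 -0.095 [[368.21750161 202.9561421 ]]
```

View pics/top54c.png

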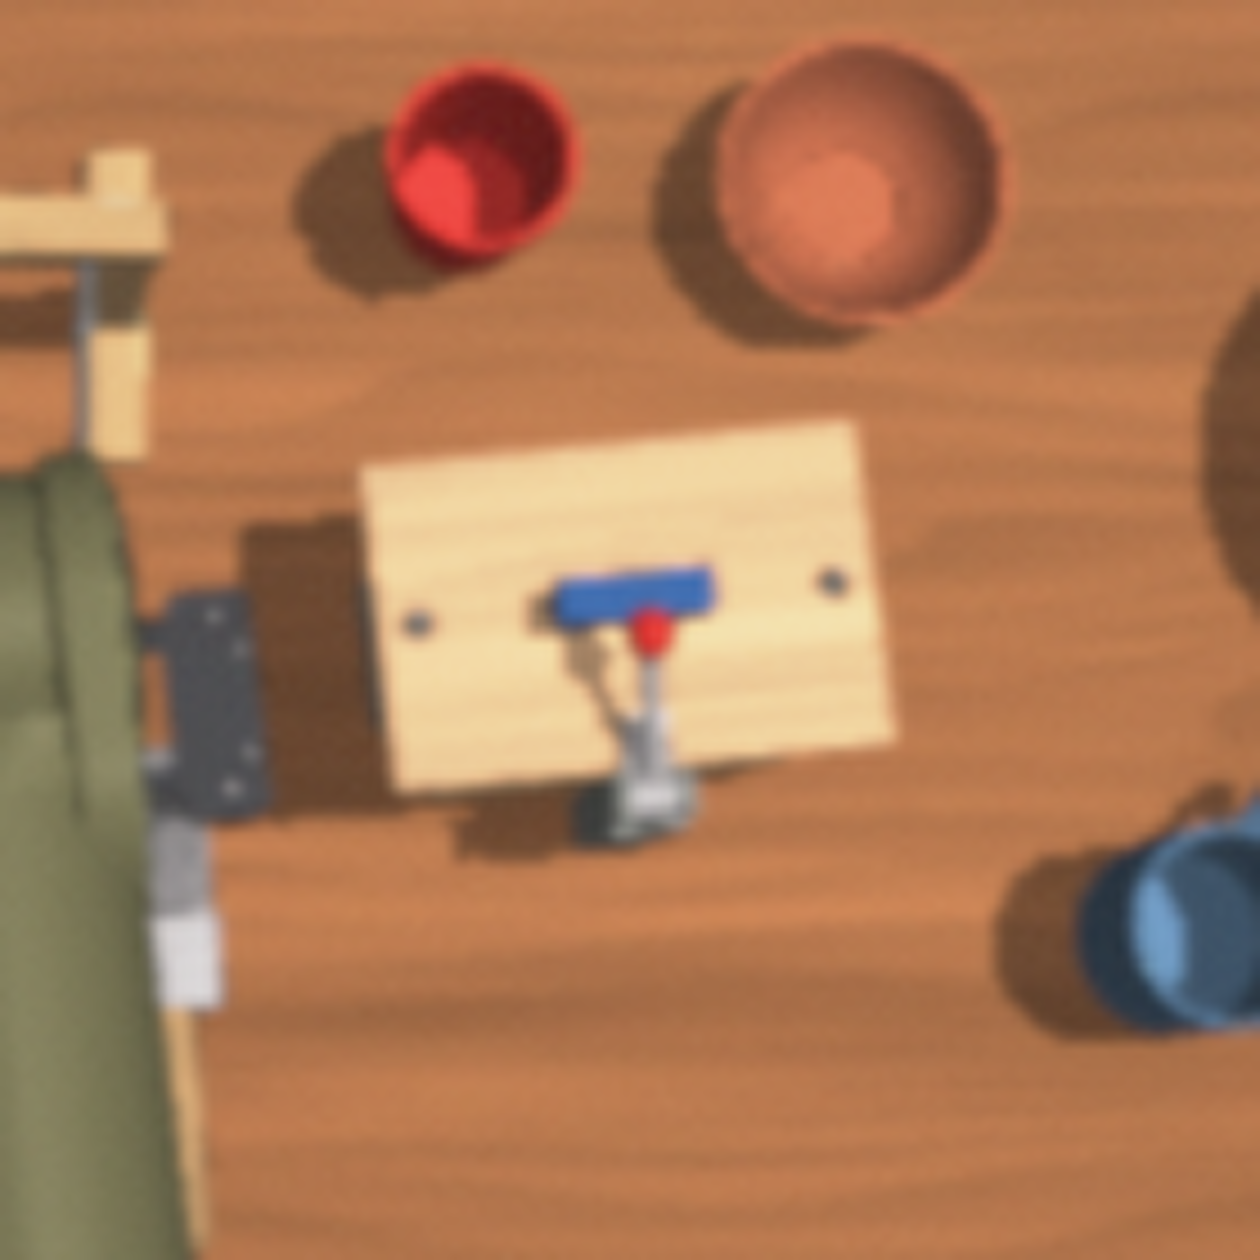

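View pics/side54c.png

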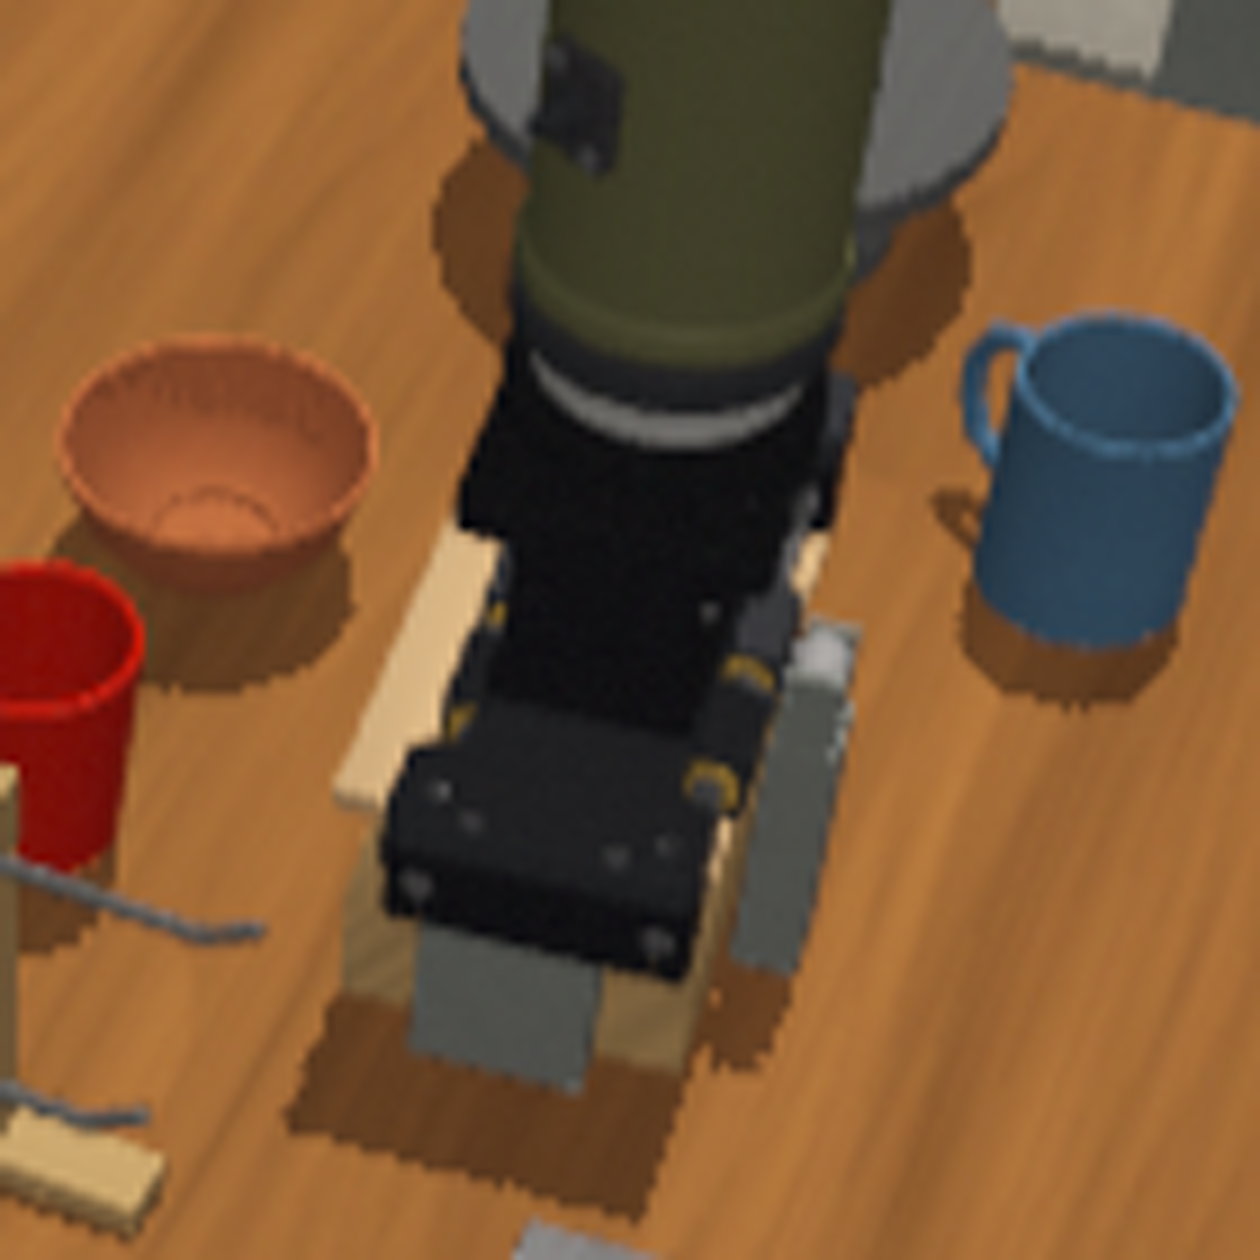

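Call:
{"name": "step_arm", "arguments": {"series": [{"ax":0,"ay":0,"az":0,"x":0,"y":0.04,"z":0.02,"claw":0},{"ax":0,"ay":0,"az":0,"x":0,"y":0.08,"z":0.04,"claw":0},{"ax":0,"ay":0,"az":0,"x":0,"y":0.12,"z":0.05,"claw":0},{"ax":0,"ay":0,"az":0,"x":0,"y":0.16,"z":0.05,"claw":0},{"ax":0,"ay":0,"az":0,"x":0,"y":0.2,"z":0.05,"claw":0},{"ax":0,"ay":0,"az":0,"x":0,"y":0.2,"z":0.05,"claw":0},{"ax":0,"ay":0,"az":0,"x":0,"y":0.2,"z":0.05,"claw":0}]}}

```text
time_s: 57.0
tool_pos: [0.4728, 0.2404, 0.3289]
tool_rot: [180.0, 0.1, 5.3]
force: [-0.0, -1.4, 0.1]
grip_width: 0.0007
```

Run:
```python
from h import *
look('55',(.53,-.21,.12),70,9)
```

```text
57.0 [0.4728 0.2404 0.3289] [1.7995e+02 9.0000e-02 5.3500e+00] [  12.1    4.7  -44.2   89.5    3.3   87.3 -116.9] [-0.  -1.4  0.1]
side [354.06 155.1 ] (284, 85)
top [344.46 227.9 ] (274, 157)
```

View pics/side55c.png

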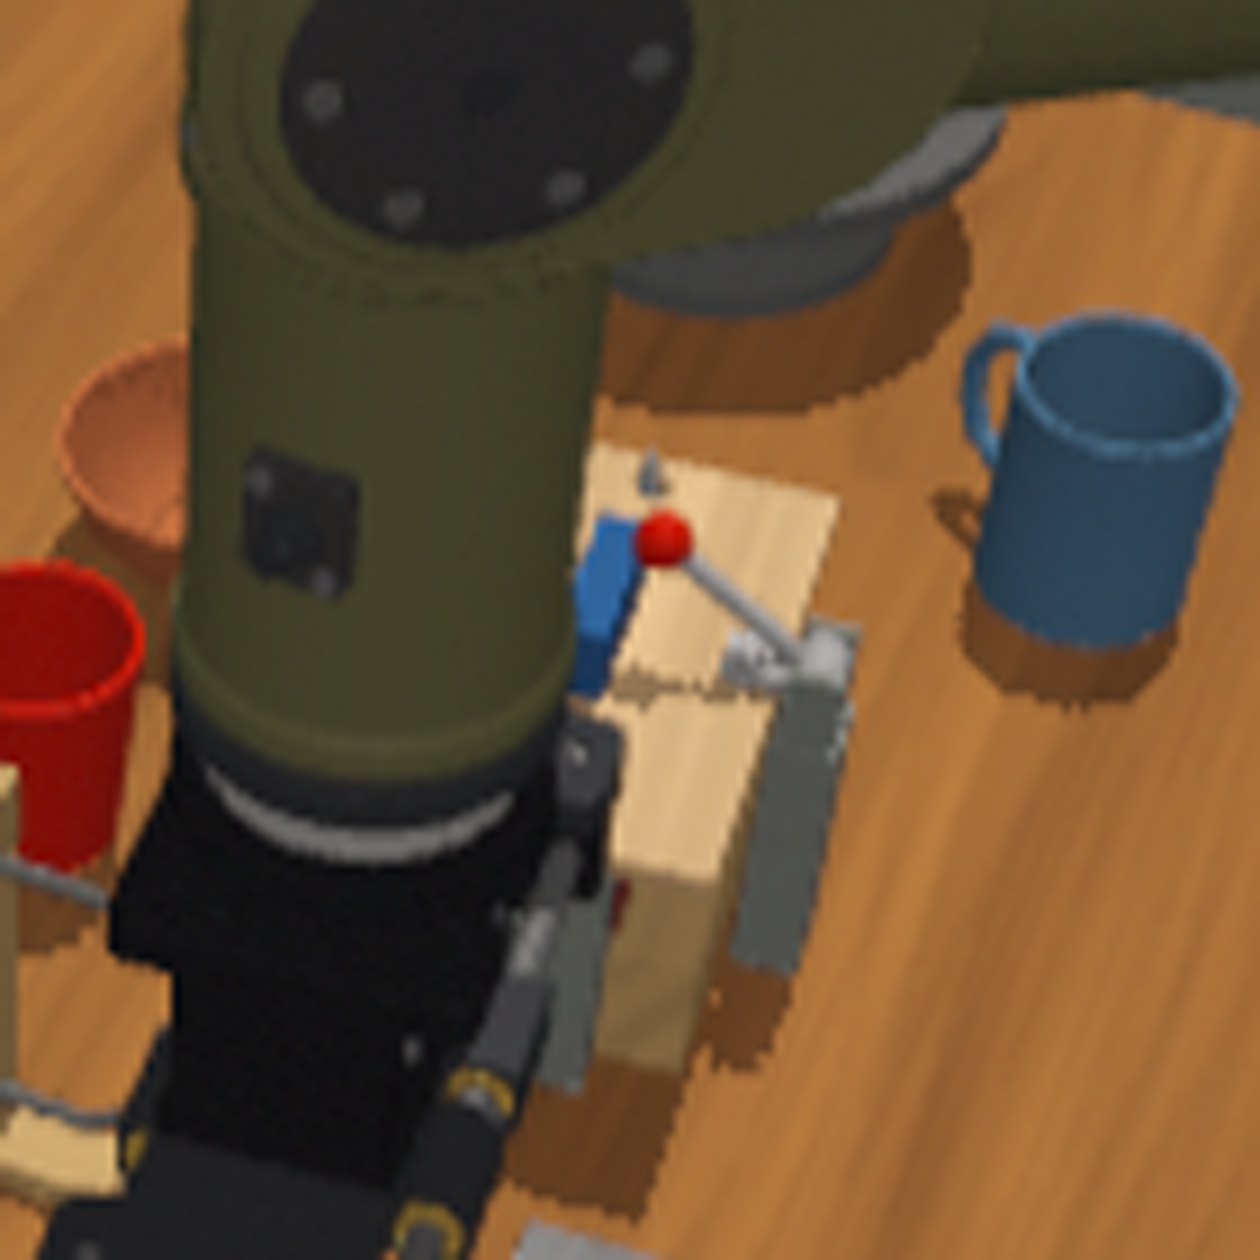

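View pics/side55.png

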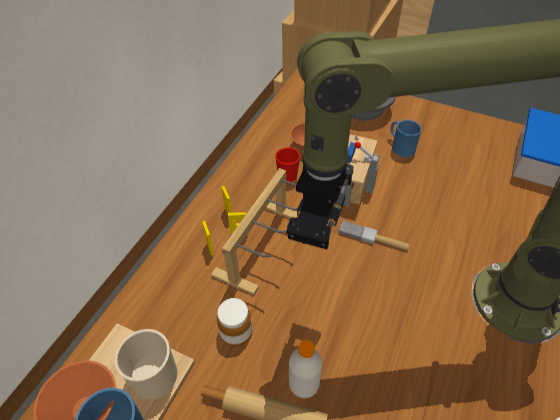

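Run:
```python
from cell import workorder, status
print(workorder.sign_off()); print(status.get_obs()['time_s'])
```

```text
the job is handed in; nothing more can be done
None
the job is handed in; nothing more can be done
```

I opened the cam lever to its end stop and put all four tiles in pockets of their own. I then lowered the cover, which had been knocked aside and re-measured, onto the pins, and closed the lever. The job was handed in at about 57 s.

- **Cover:** in the last top picture its corners lie within about 0.6 pixel (roughly 2 mm) of the computed seated position. Before I closed the lever it looked flat, with both pins showing through their holes.
- **Lever:** in both cameras the ball is within about 1 pixel of its locked position. The push force had risen to about 24 N at the end stop.
- **Tiles:** my last clear view of them, taken before the cover went on, showed all four standing at equal height. Afterwards only part of the dark red one could be seen.
- **Bystanders:** those in view looked unmoved; I did not measure them.

At hand-in the arm was clear of everything, and none of my final checks failed or disagreed.

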